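# Empty a footbed shell and seat it in its jig

## Task

Pick the orange footbed shell off the sloping rack, tip all three dark wooden heel blocks out of it into the open grey tray, then gently set the emptied shell upright and the right way round in the foot-shaped pocket of the jig, flat and fully home, and let go of it. Leave the blue shell and everything else on the bench where it is.

Things in the scene. Friction and masses are not known exactly. Their poses are not given: they have to be found in the camera images.
- shell: orange open-topped footbed shell (a trough), 170 mm long (x, +x to the toe), 60 mm wide (y), base 5 mm, upright walls 4 mm thick; side walls 45 mm high from x = -61 to +40 mm, 24 mm high from there to the toe. Origin: centre of the underside, z up out of the opening. About 140 g. Starts on the sloping rack, toe up, pointing away from the robot, the three blocks loose in it.
- shell_toe (a point): middle of the toe edge of the orange shell's underside, 85 mm ahead of its origin. The toe end is open (no wall) so pieces slide out there; the heel end is closed by 45 mm walls, its two rear corners cut at 45 degrees over 24 mm (heel face 12 mm wide)
- blue_shell: blue empty footbed shell, the same shape as the orange one, on the other place of the rack, 116 mm centre to centre beside it; to be left alone
- block0: dark brown wooden heel block 36 x 30 x 24 mm, 22 g, origin centre of its underside; starts in the orange shell, nearest its heel
- block1: dark brown wooden heel block 34 x 34 x 22 mm, 22 g, origin centre of its underside; starts in the middle of the orange shell
- block2: dark brown wooden heel block 32 x 28 x 26 mm, 22 g, origin centre of its underside; starts in the orange shell, nearest its toe
- rack: fixed plywood rack, 236 mm wide (y), 190 mm deep (x), its deck sloping 24 degrees up towards +x (away from the robot), 65 mm high above the origin; a dark ledge 17 mm high along the low front edge stops the heels. The blocks slide in the shell from 25 to 37 degrees of slope. Origin: centre of the underside.
- tray: fixed grey open offcut tray 180 (x) x 200 (y) x 60 mm high, walls and floor 5 mm. Origin centre of the underside, on the table.
- tray_in (a point): centre of the tray's inner floor, 5 mm above the table
- jig: fixed aluminium jig plate 214 (x) x 110 (y) x 18 mm with rails 14 mm high on it, green, red across the toe end, enclosing a foot-shaped pocket: the shell's outline with 2 mm clearance all round. Its +x points to the pocket's toe end, the heel end has the cut corners. Origin centre of the underside, on the table.
- pocket (a point): centre of the pocket's floor, 18 mm above the table: where the shell's origin goes, axes of the shell parallel to those of the jig
- pocket_toe (a point): on the pocket's floor where the middle of the shell's toe edge goes, 85 mm ahead of the pocket centre
- glue_bottle: tall amber glue bottle with a black cap, 64 mm across, 160 mm high, bystander; origin under its centre
- white_pot: white lidded pot, 56 mm across, 75 mm high, bystander; origin under its centre
- spool: red thread spool, 36 mm across, 42 mm high, standing beside the jig, bystander; origin under its centre
- hammer: hammer lying flat near the robot, bystander; origin under its middle
- rasp: rasp with dark handle and red band, 260 mm long, 13 mm high, lying flat near the robot, bystander; origin under it near the red band
- wood_last: wooden shoe last, about 170 mm long and 85 mm high, bystander at the far side; origin under its middle
- dust_brush: brush lying flat at the far side, bystander; origin under its middle
Things that resemble listed ones, but are neither listed nor needed, are in the scene too. Leave any turquoise look-alike of the shell alone.

How it is judged:
By the outcome, as a careful person would: the job done as asked, in the order asked, and still so for the second after the job is handed in, with the robot touching nothing.
It also fails if it takes over 58 s, if anything falls off the work surface, if the arm or the gripper's body presses on something with over 40 N, if the wrist force passes 120 N, or if a joint passes its speed limit or range.

## Robot

A 6-joint arm with a two-finger parallel gripper is mounted at the origin on the work surface. World frame = base frame: x ahead of the robot, y to its left, z up, the work surface at z = 0. Lengths are in m, angles in degrees, forces in N, time in s.
With the tool pointing down it reaches from about 0.4 to 0.825 m from the base axis. Payload 7 kg.
Tool frame: the origin (TCP) lies on the centre line of the jaws, within the pads' length; the fingertips stand 19 mm ahead of it and the grasp point (between the pads) is the TCP; z points along the fingers, y is the line along which they close (so a half turn about z gives the same grasp; the last joint's range is limited). The gripper opens to 88 mm and grips with 3 to 60 N. Pads are 19 mm wide; open, the fingers measure 130 mm over their backs; the gripper's body (78 mm by 193 mm) begins 47 mm behind the grasp point.
Start: joints at [81.251, 20.546, 0.682, 0, -70.136, -16.507], TCP at [0.288, 0.61, 0.246] pointing down, gripper open.
Joint ranges: [-176.03, 176.03], [-82.01, 121.73], [-58.28, 71.71], [-173.87, 95.51], [-174.79, -0.11], [-173.66, 173.66]. Speed limits (degrees/s): [136.94, 136.94, 172.46, 180, 180, 180].

## Interface

Orientations are given as [roll, pitch, yaw] about the fixed x, y, z axes, in that order (R = Rz(yaw) Ry(pitch) Rx(roll)).
In Python, from plant import ctrl gives the robot as it stands.
- The arm moves only by the tool move_arm, never from a script. Its argument "motion" is a list of rows, each a list of 3 entries, a list of its own where there are three numbers: the shift along the tool's x, y, z in mm, then the turn, a rotation vector about the tool's x, y, z in degrees, then the closure, from 0 (fully open) to 1 (shut). A call has 1 to 10 rows; each row is the pose to reach, as a shift and turn from the pose commanded when the call began, along the tool's axes at that moment; what a row does not reach only later rows make up. A row lasts 1/12 s, in which the tool goes at most 41.7 mm and 7.16 degrees, less where a joint would pass 70% of its speed; a pose out of reach is approached as far as the arm can. A call with a gripper value outside its range is refused whole. The fingers move at their own pace and stop on an object; the grip force is fixed at half the most. Time passes only in rows, so rows that repeat a pose let the fingers close. It gives the time, the measured TCP pose, the force, the opening and the grip force at its end, in the units of the state.
- ctrl.get_obs(): the state, without advancing time (a new reading comes with each control period).
- ctrl.snapshot(name): name is "scene" or "top" or "wrist"; returns a dict with "color" (400x640x3 uint8, blue, green, red), "camera_matrix" (3x3 intrinsics, pixels), "cam_to_world" (4x4, takes a point from camera to world coordinates). Camera axes: x right, y up, looking along -z (the intrinsics and any distortion apply to the point x, -y, -z); pixel columns grow to the right and rows downward; lengths in m; the calibration is good to about 2 mm. A picture is of the moment at which its call begins. There is no depth.
- ctrl.close_job(): hands the job in; it is judged then, once.
The state is a dict: "clock": time; "joint_pos": joint angles; "qvel": joint speeds; "tau": joint torques, N m; "tool_pos": TCP position; "orientation": TCP orientation; "force": force on the tool from outside, world axes, zero at the start; "moment": the same for the moment, N m; "opening": finger opening in m; "gripper_force": force on a finger pad.
Only numpy, scipy, OpenCV 4.12 (cv2) and the standard library are available. Lean on these libraries where they do the work, as an engineer would, in place of code of your own. Each camera call takes 0.05 s, during which the arm holds its last target. There are 200 camera calls.

## Working session

There is one attempt and no reset: what is moved stays moved. The work goes in short steps, Python scripts to look and compute and a tool call to move; the robot and the scene stay as the last step left them, time stands still between calls to the robot, and variables do not carry over. Pictures are saved under pics/ and viewed, at most 10 in all, crops included, and the job is handed in when it is done.

Besides the shell and the picture viewer there is one more tool, called after "Emit:" by a JSON object that holds its "fn" and its "kwargs", one argument or row to a line. move_arm: Moves the arm, as the interface text tells. Its arguments: {"type":"object","properties":{"motion":{"type":"array"}},"required":["motion"]}

```bash
mkdir -p pics
python3 - <<'E'
from plant import ctrl
import cv2,numpy as np,pickle
d={}
for n in ("scene","top"):
    s=ctrl.snapshot(n); d[n]=s; cv2.imwrite(f"pics/{n}0.png",s["color"]); print(n,s["camera_matrix"].tolist(),np.round(s["cam_to_world"],3).tolist(),s.keys())
pickle.dump(d,open("d0.pkl","wb"))
o=ctrl.get_obs();print(o)
E
```

```text
scene [[363.9751644635916, 0.0, 321.8712480842404], [0.0, 363.9751644635916, 198.7619779123222], [0.0, 0.0, 1.0]] [[0.294, -0.522, 0.801, 1.285], [0.956, 0.151, -0.252, -0.243], [0.01, 0.839, 0.543, 0.607], [0.0, 0.0, 0.0, 1.0]] dict_keys(['color', 'camera_matrix', 'cam_to_world'])
top [[392.755203151872, 0.0, 325.18080966929205], [0.0, 392.755203151872, 192.7002339602641], [0.0, 0.0, 1.0]] [[-0.144, 0.965, -0.219, 0.35], [-0.99, -0.14, 0.03, 0.015], [-0.001, 0.222, 0.975, 0.959], [0.0, 0.0, 0.0, 1.0]] dict_keys(['color', 'camera_matrix', 'cam_to_world'])
{'clock': 0.1, 'joint_pos': array([ 8.12541069e+01,  2.05866804e+01,  6.39168829e-01, -1.95491220e-02,
       -7.01345484e+01, -1.65064905e+01]), 'qvel': array([ 0.08236932, -0.14401329,  0.14153164, -0.01236313,  0.04380802,
        0.09011443]), 'tau': array([-1.57545488e-03, -5.84160519e+01,  2.93751150e+01,  7.01539367e+00,
        1.01811503e-02, -4.97442488e-05]), 'tool_pos': array([0.28780156, 0.61012032, 0.2447191 ]), 'orientation': array([ 1.79916100e+02, -5.69655877e-03, -2.52590356e+01]), 'force': array([ 0.12825804, -0.89611165,  0.53752278]), 'moment': array([0.03018127, 0.01017813, 0.0231804 ]), 'gripper_force': 0.0, 'opening': 0.08801282189083953}
```

View pics/scene0.png

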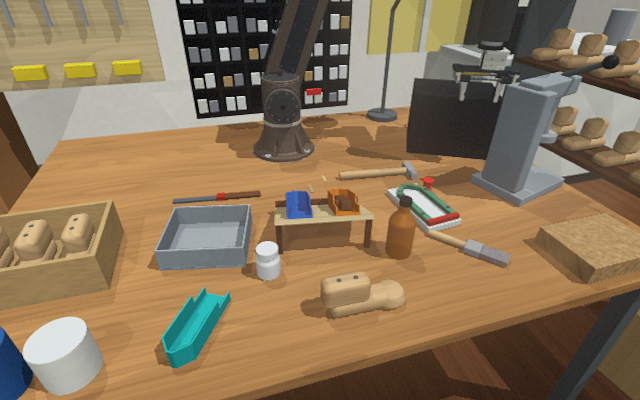

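View pics/top0.png

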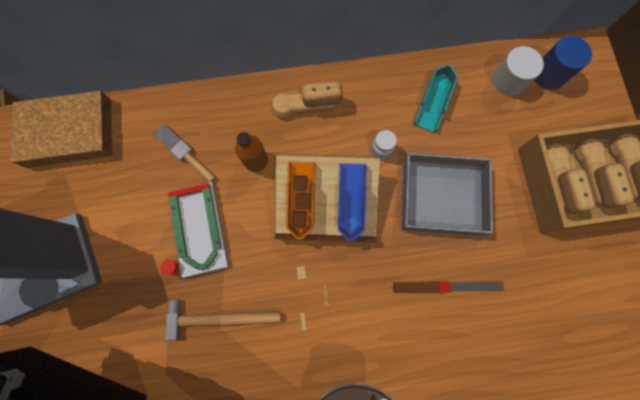

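The top view shows three possible shells: orange with three brown blocks at (301,200), blue at (352,202) and turquoise at (437,98). I choose the orange one on the rack. The tray is at (448,195) and the jig at (198,230), with its red toe end up at (190,190). I'll check the choice in a close crop.

Run:
```python
import cv2,pickle
d=pickle.load(open("d0.pkl","rb"))
t=d["top"]["color"]
cv2.imwrite("pics/c1.png",cv2.resize(t[145:285,155:390],None,fx=3.4,fy=3.4,interpolation=cv2.INTER_CUBIC))
s=d["scene"]["color"]
cv2.imwrite("pics/c2.png",cv2.resize(s[165:265,265:475],None,fx=3.8,fy=3.8,interpolation=cv2.INTER_CUBIC))
```

```text
(no output)
```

View pics/c1.png

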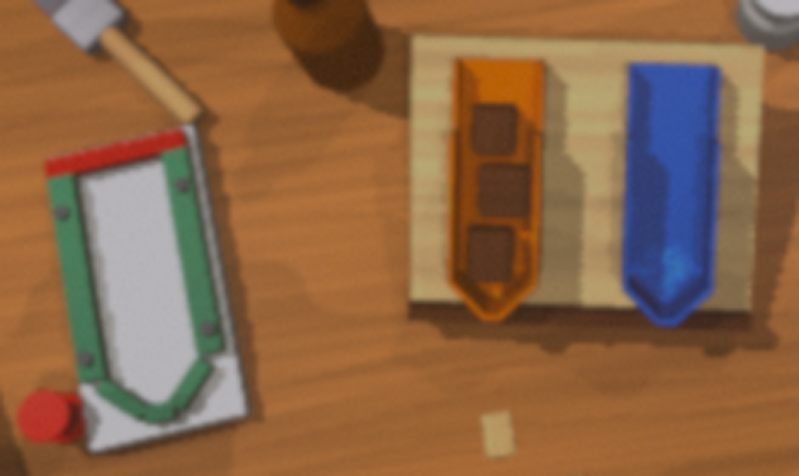

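View pics/c2.png

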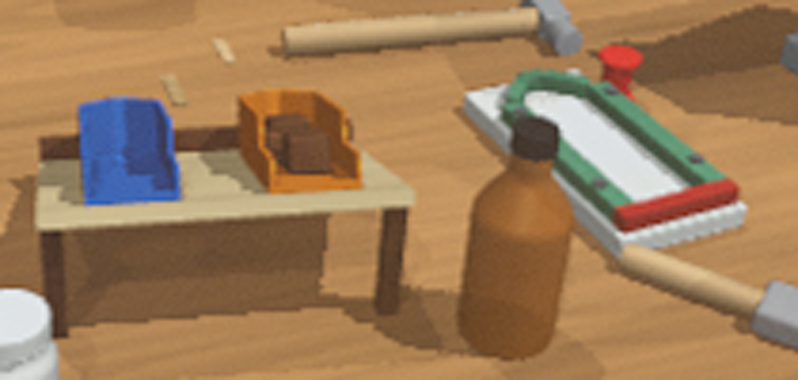

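The crops confirm the orange shell, which holds three brown blocks with its toe up-slope. In c1 its heel is at (490,318) and its toe corners at (456,60) and (545,60). The jig's inner toe corners are at (75,180) and (163,155), and its heel apex is near (155,405). Next I'll fit the poses.

```bash
cat > h.py <<'E'
import numpy as np,cv2
from scipy.optimize import least_squares
from scipy.spatial.transform import Rotation as R
def proj(s,P):
    M=np.linalg.inv(s["cam_to_world"]);P=np.atleast_2d(P)@M[:3,:3].T+M[:3,3]
    q=np.c_[P[:,0],-P[:,1],-P[:,2]]@s["camera_matrix"].T
    return q[:,:2]/q[:,2:]
def ray(s,uv,z):
    M=s["cam_to_world"];K=s["camera_matrix"]
    d=np.linalg.inv(K)@[uv[0],uv[1],1];d=M[:3,:3]@[d[0],-d[1],-d[2]]
    return M[:3,3]+d*(z-M[2,3])/d[2]
def c(uv,f,o): return (np.array(uv,float)+.5)/f-.5+o
E
python3 - <<'E'
from h import *; import pickle
d=pickle.load(open("d0.pkl","rb"));T,S=d["top"],d["scene"]
t=lambda u,v:(T,c((u,v),3.4,(155,145)))
s=lambda u,v:(S,c((u,v),3.8,(265,165)))
def fit(obs,x0,pose,lab):
    def res(x): 
        Rm,p=pose(x); return np.concatenate([proj(cam,Rm.apply(np.array(P)/1000)+p)[0]-uv for P,(cam,uv) in obs])
    r=least_squares(res,x0,loss="soft_l1");e=r.fun.reshape(-1,2) if 0 else res(r.x).reshape(-1,2)
    print(lab,np.round(r.x,4));print(np.round(e,1).tolist());return r.x
jig=[((-107,-55,18),t(245,412)),((107,-55,18),t(192,125)),((-107,55,0),t(93,452)),
 ((87,32,32),t(75,180)),((87,-32,32),t(163,155)),((-61,-32,32),t(200,348)),
 ((107,55,18),s(745,205)),((107,-55,18),s(622,235)),((-107,-55,18),s(465,95))]
fit(jig,[.45,.4,5],lambda x:(R.from_euler("z",x[2],degrees=True),np.array([x[0],x[1],0])),"jig")
sh=[((-85,0,45),t(491,318)),((-61,30,45),t(449,285)),((-61,-30,45),t(538,287)),
 ((85,30,24),t(455,60)),((85,-30,24),t(546,60)),
 ((85,-30,0),s(271,191)),((85,30,0),s(361,187)),((85,-30,24),s(265,150)),((85,30,24),s(358,158)),((-85,-6,45),s(262,90)),((-85,6,45),s(317,92))]
sh=sh[:9]
fit(sh,[.5,.1,.09,0],lambda x:(R.from_euler("zyx",[x[3],-24,0],degrees=True),x[:3]),"shell")
fit(sh,[.5,.1,.09,0,-24],lambda x:(R.from_euler("zyx",[x[3],x[4],0],degrees=True),x[:3]),"shell free pitch")
bl=[((-85,0,45),t(668,325)),((-61,30,45),t(623,288)),((-61,-30,45),t(714,292)),((85,30,24),t(629,63)),((85,-30,24),t(720,64)),((85,-30,0),s(85,203)),((85,30,0),s(180,198))]
fit(bl,[.5,0,.09,0],lambda x:(R.from_euler("zyx",[x[3],-24,0],degrees=True),x[:3]),"blue")
tr=[((90,100,60),(T,(405,153))),((90,-100,60),(T,(493,156))),((-90,100,60),(T,(402,232))),((-90,-100,60),(T,(494,236)))]
fit(tr,[.5,-.25,0],lambda x:(R.from_euler("z",x[2],degrees=True),np.array([x[0],x[1],0])),"tray")
print("rack deck corners", [ray(T,t(*p)[1],z).round(3) for p,z in (((412,35),.104),((764,47),.104),((408,300),.04),((752,312),.04))])
print("bottle cap",ray(T,(243,138),.16).round(3),"base",ray(T,(255,165),.0).round(3),"pot",ray(T,(385,140),.075).round(3),"spool",ray(T,t(50,415)[1],.042).round(3))
E
```

```text
jig [0.5199 0.305  5.2476]
[[0.3, 0.8], [0.3, -0.3], [1.5, 0.2], [-1.0, -2.0], [-0.7, -0.7], [-1.1, 2.3], [0.2, 0.2], [-0.4, 1.3], [-0.6, -0.8]]
shell [  0.5471   0.0454   0.0675 -10.0653]
[[0.3, 0.6], [-0.5, -0.4], [0.2, -0.3], [-0.2, -0.4], [0.1, 0.6], [-0.6, 1.2], [0.3, -1.0], [-0.0, 2.2], [0.2, -3.1]]
shell free pitch [  0.5453   0.0453   0.0703 -10.0044 -21.5543]
[[0.3, 0.9], [-0.6, -0.3], [0.3, -0.2], [-0.2, -0.6], [0.0, 0.4], [-0.7, 1.2], [0.2, -0.8], [-0.0, 2.3], [0.2, -2.8]]
blue [ 0.5275 -0.0681  0.0684 -9.6886]
[[-0.2, -0.2], [0.1, 0.2], [0.1, -0.5], [0.4, 0.0], [0.5, 0.5], [0.3, 0.9], [0.5, -1.1]]
tray [  0.5073  -0.2984 -11.5102]
[[1.2, 2.3], [-3.1, 3.8], [3.3, -2.0], [-1.2, -1.1]]
rack deck corners [array([0.646, 0.087, 0.104]), array([ 0.604, -0.145,  0.104]), array([0.478, 0.118, 0.04 ]), array([ 0.436, -0.116,  0.04 ])]
bottle cap [0.675 0.148 0.16 ] base [0.663 0.152 0.   ] pot [ 0.656 -0.172  0.075] spool [0.435 0.366 0.042]
```

```bash
cat >> h.py <<'E'
import json,os
def cmd():
    if os.path.exists("cmd.json"):
        a=json.load(open("cmd.json"));return R.from_quat(a[0]),np.array(a[1])
    return R.from_euler("xyz",[180,0,-25.255],degrees=True),np.array([.288,.61,.246])
def adv(*moves):  # fold final rows of move calls made into the commanded pose
    r,p=cmd()
    for sh,tu in moves: p=p+r.apply(np.array(sh)/1000); r=r*R.from_rotvec(tu,degrees=True)
    json.dump([r.as_quat().tolist(),p.tolist()],open("cmd.json","w"))
def plan(*tg):  # chain of (R,p) targets -> shift, turn of each call
    r,p=cmd()
    for r2,p2 in tg:
        print("shift",(r.inv().apply(p2-p)*1000).round(1),"turn",(r.inv()*r2).as_rotvec(degrees=True).round(2),"->",np.round(p2,3),r2.as_euler("xyz",degrees=True).round(1))
        r,p=r2,p2
def tool(p,yaw,pitch,off=(-8,0,36),back=0): # shell pose -> tool pose gripping it
    rs=R.from_euler("zyx",[yaw,pitch,0],degrees=True)
    return rs*R.from_euler("x",180,degrees=True), np.array(p)+rs.apply(np.array(off)/1000+[0,0,back/1000])
def chk():
    from plant import ctrl
    o=ctrl.get_obs();r,p=cmd();ro=R.from_euler("xyz",o["orientation"],degrees=True)
    print("t",round(o["clock"],2),"tcp",o["tool_pos"].round(4),"err_mm(tool)",(r.inv().apply(o["tool_pos"]-p)*1000).round(1),"rot",(r.inv()*ro).as_rotvec(degrees=True).round(2),"F",o["force"].round(1),"open",round(o["opening"],4),"grip",round(float(o["gripper_force"]),1),"q",o["joint_pos"].round(1))
E
python3 - <<'E'
from h import *
from plant import ctrl
w=ctrl.snapshot("wrist")
r,p=cmd();M=w["cam_to_world"];print("cam in tool",r.inv().apply(M[:3,3]-p).round(3),"look",r.inv().apply(-M[:3,2]).round(2),"up",r.inv().apply(M[:3,1]).round(2),w["camera_matrix"][0,0])
down=R.from_euler("xyz",[180,0,5],degrees=True)
S=(.5466,.0454,.068)
plan((down,np.array([.46,.305,.32])),tool(S,-10,-24,back=100),tool(S,-10,-24))
E
```

```text
cam in tool [ 0.081 -0.    -0.137] look [-0.3   0.    0.95] up [0.95 0.   0.3 ] 347.468260831751
shift [285.7 202.5 -74. ] turn [  0.     0.   -30.26] -> [0.46  0.305 0.32 ] [180.   0.   5.]
shift [  1.5 259.3 131. ] turn [ 1.05 24.04 14.78] -> [0.484 0.047 0.189] [-175.6  -23.6  -10.9]
shift [ -0.  -0. 100.] turn [0. 0. 0.] -> [0.525 0.047 0.098] [-175.6  -23.6  -10.9]
```

I used the wrong Euler case (extrinsic where it should be intrinsic), so I'll fix that and refit.

```bash
sed -i 's/"zyx"/"ZYX"/' h.py
python3 - <<'E'
from h import *; import pickle
d=pickle.load(open("d0.pkl","rb"));T,S=d["top"],d["scene"]
t=lambda u,v:(T,c((u,v),3.4,(155,145)))
s=lambda u,v:(S,c((u,v),3.8,(265,165)))
obs=[((-85,0,45),t(491,318)),((-61,30,45),t(449,285)),((-61,-30,45),t(538,287)),
 ((85,30,24),t(455,60)),((85,-30,24),t(546,60)),((85,-30,0),s(271,191)),((85,30,0),s(361,187))]
bl=[((-85,0,45),t(668,325)),((-61,30,45),t(623,288)),((-61,-30,45),t(714,292)),((85,30,24),t(629,63)),((85,-30,24),t(720,64)),((85,-30,0),s(85,203)),((85,30,0),s(180,198))]
for o in (obs,bl):
    f=lambda x:np.concatenate([proj(cam,R.from_euler("ZYX",[x[3],-24,0],degrees=True).apply(np.array(P)/1000)+x[:3])[0]-uv for P,(cam,uv) in o])
    r=least_squares(f,[.5,.1,.09,0],loss="soft_l1");print(r.x.round(4),f(r.x).round(1))
S=r.x[:3]
down=R.from_euler("xyz",[180,0,5],degrees=True)
plan((down,np.array([.50,.305,.32])))
E
```

```text
[  0.547    0.0433   0.0673 -10.0558] [ 0.4  0.5 -0.4 -0.5  0.2 -0.2 -0.6 -0.3 -0.3  0.5 -1.   0.3 -0.  -0.2]
[ 0.5274 -0.0702  0.0679 -9.6783] [-0.2 -0.2  0.   0.1  0.1 -0.5 -0.1  0.1  0.3  0.5 -0.1  0.1  0.2 -0.2]
shift [321.9 185.4 -74. ] turn [  0.     0.   -30.26] -> [0.5   0.305 0.32 ] [180.   0.   5.]
```

Emit:
{"fn": "move_arm", "kwargs": {
  "motion": [
    [[10, 6, -3], [0, 0, -1], 0],
    [[35, 20, -10], [0, 0, -4], 0],
    [[68, 39, -20], [0, 0, -8], 0],
    [[102, 59, -30], [0, 0, -12], 0],
    [[136, 79, -40], [0, 0, -16], 0],
    [[170, 99, -50], [0, 0, -20], 0],
    [[204, 118, -60], [0, 0, -24], 0],
    [[232, 134, -68], [0, 0, -28], 0],
    [[247, 143, -73], [0, 0, -30], 0],
    [[250, 145, -74], [0, 0, -30], 0]
  ]
}}

```text
clock: 0.98
tool_pos: [0.4539, 0.3702, 0.3209]
orientation: [-179.9, -0.1, 4.7]
force: [-0.6, 0.1, -0.5]
opening: 0.0878
gripper_force: 0.0
```

Run:
```python
from h import *; import pickle
from plant import ctrl
adv(([250,145,-74],[0,0,-30])); chk()
w=ctrl.snapshot("wrist");pickle.dump(w,open("w1.pkl","wb"));cv2.imwrite("pics/w1.png",w["color"])
J=R.from_euler("z",5.2,degrees=True)
print(proj(w,J.apply(np.array([(-107,-55,18),(107,-55,18),(107,55,18),(-107,55,18)])/1000)+[.52,.305,0]).round())
chk()
```

```text
t 0.98 tcp [0.4539 0.3702 0.3209] err_mm(tool) [ 1.5  2.1 -0.9] rot [0.05 0.08 0.04] F [-0.6  0.1 -0.5] open 0.0878 grip 0.0 q [ 58.3   9.8  -4.1   0.  -76.   36.4]
[[421. 193.]
 [435.  12.]
 [338.  13.]
 [338. 194.]]
t 1.03 tcp [0.4534 0.3709 0.3204] err_mm(tool) [ 1.   1.3 -0.4] rot [0.05 0.05 0.15] F [ 0.5  0.2 -0.4] open 0.0874 grip 0.0 q [ 58.4   9.9  -4.1   0.  -75.9  36.2]
```

View pics/w1.png

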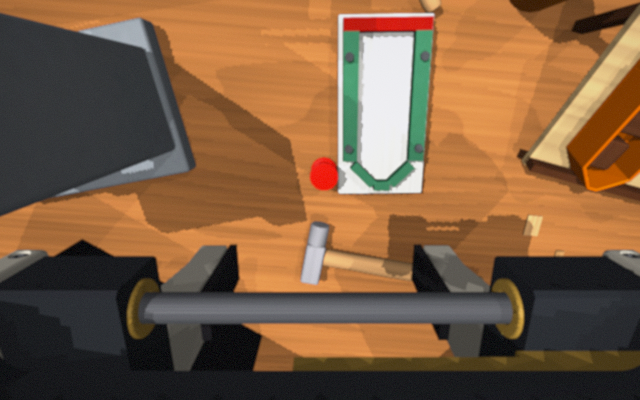

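The wrist view shows the jig plate corners at (421,193), (434,13), (338,13) and (338,194), which match my prediction within about 1 px. I'll refine on one enlarged crop.

Run:
```python
import cv2,pickle
w=pickle.load(open("w1.pkl","rb"))["color"]
cv2.imwrite("pics/c3.png",cv2.resize(cv2.rotate(w[5:203,325:445],cv2.ROTATE_90_CLOCKWISE),None,fx=4,fy=4,interpolation=cv2.INTER_CUBIC))
```

```text
(no output)
```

View pics/c3.png

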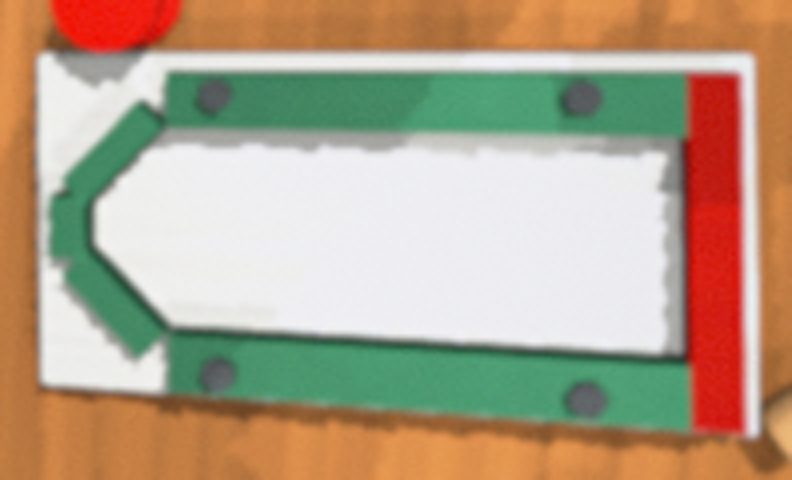

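Run:
```python
from h import *; import pickle
w=pickle.load(open("w1.pkl","rb"))
def g(X,Y): a=(np.array([X,Y])+.5)/4-.5; return np.array([325+a[1],5+197-a[0]])
ob=[((-107,55,18),g(38,52)),((107,55,18),g(755,54)),((107,-55,18),g(758,436)),((-107,-55,18),g(42,388)),
((87,32,32),g(688,136)),((87,-32,32),g(690,360)),((-63,32,32),g(164,131)),((-63,-32,32),g(168,332)),((-87,0,32),g(90,220))]
d=pickle.load(open("d0.pkl","rb"));T,S=d["top"],d["scene"]
t=lambda u,v:c((u,v),3.4,(155,145))
ot=[((-107,-55,18),t(245,412)),((107,-55,18),t(192,125)),((87,32,32),t(75,180)),((87,-32,32),t(163,155)),((-61,-32,32),t(200,348))]
def f(x,o=ob,cam=w):
    return (proj(cam,R.from_euler("z",x[2],degrees=True).apply(np.array([P for P,_ in o])/1000)+[x[0],x[1],0])-np.array([u for _,u in o])).ravel()
for a in (ob,ob[:4],ob[4:]):
    r=least_squares(f,[.52,.305,5],kwargs=dict(o=a));print(r.x.round(4),f(r.x,a).round(1))
print("top resid of it",f(r.x,ot,T).round(1))
plan(tool((.547,.0433,.0675),-10,-24,back=100),tool((.547,.0433,.0675),-10,-24))
```

```text
[0.5201 0.3059 5.4094] [-0.2  0.7 -0.9 -0.9  0.5 -1.5 -0.8  0.7 -0.4 -0.6  1.1 -0.9 -1.1  1.1
  0.1  1.5  1.7  1.1]
[0.5197 0.3054 5.4437] [ 0.2  1.  -0.6 -0.4  0.8 -1.1 -0.5  1. ]
[0.5204 0.3063 5.3907] [-0.6 -1.   0.8 -1.3 -1.4  0.9 -0.2  1.2  1.4  0.8]
top resid of it [-0.2  0.5 -0.3 -0.5 -1.6 -2.1 -1.4 -0.8 -1.6  2.1]
shift [  6.7 319.7 131.5] turn [-3.09 23.87 14.53] -> [0.485 0.054 0.188] [180. -24. -10.]
shift [ -0.  -0. 100.] turn [0. 0. 0.] -> [0.525 0.047 0.097] [180. -24. -10.]
```

Emit:
{"fn": "move_arm", "kwargs": {
  "motion": [
    [[0, 9, 3], [0, 1, 0.5], 0],
    [[1, 30, 11], [-0.3, 3, 2], 0],
    [[2, 65, 25], [-0.7, 6, 3.5], 0],
    [[3, 102, 40], [-1, 9, 5.5], 0],
    [[4, 139, 55], [-1.5, 12, 7.5], 0],
    [[5, 176, 70], [-2, 15, 9.5], 0],
    [[6, 213, 85], [-2.4, 18, 11.5], 0],
    [[7, 246, 98], [-2.8, 21, 13], 0],
    [[7, 268, 107], [-3, 23, 14], 0],
    [[7, 275, 110], [-3.1, 23.9, 14.5], 0]
  ]
}}

```text
clock: 1.87
tool_pos: [0.4792, 0.0961, 0.2066]
orientation: [179.9, -23.9, -10.1]
force: [-0.9, -0.6, 0.4]
opening: 0.0874
gripper_force: 0.0
```

Run:
```python
from h import *
adv(([7,275,110],[-3.1,23.9,14.5])); chk()
plan(tool((.547,.0433,.0675),-10,-24,back=60),tool((.547,.0433,.0675),-10,-24))
```

```text
t 1.87 tcp [0.4792 0.0961 0.2066] err_mm(tool) [-3.5  3.1  2.2] rot [-0.15 -0.09  0.08] F [-0.9 -0.6  0.4] open 0.0874 grip 0.0 q [ 45.7  -7.4 -54.2  36.2 -34.7   5.7]
shift [ 1.3 43.3 64.1] turn [ 0.   -0.03  0.03] -> [0.501 0.051 0.152] [180. -24. -10.]
shift [-0.  0. 60.] turn [0. 0. 0.] -> [0.525 0.047 0.097] [180. -24. -10.]
```

Emit:
{"fn": "move_arm", "kwargs": {
  "motion": [
    [[0, 6, 8], [0, 0, 0], 0],
    [[1, 16, 24], [0, 0, 0], 0],
    [[1, 27, 40], [0, 0, 0], 0],
    [[1, 37, 55], [0, 0, 0], 0],
    [[1, 42, 62], [0, 0, 0], 0],
    [[1, 43, 64], [0, 0, 0], 0],
    [[1, 43, 64], [0, 0, 0], 0],
    [[1, 43, 64], [0, 0, 0], 0]
  ]
}}

```text
clock: 2.53
tool_pos: [0.5059, 0.0533, 0.1596]
orientation: [179.9, -23.2, -10.0]
force: [-0.8, 0.4, -0.7]
opening: 0.0875
gripper_force: 0.0
```

Run:
```python
from h import *
adv(([1,43,64],[0,0,0])); chk()
# kinematic identification
q=np.array([[81.254,20.587,.639,-.02,-70.135,-16.506],[58.4,9.9,-4.1,0,-75.9,36.2],[45.7,-7.4,-54.2,36.2,-34.7,5.7]])
pos=[[.2878,.6101,.2447],[.4534,.3709,.3204],[.4792,.0961,.2066]]
eul=[[179.916,0,-25.26],[-179.9,-.1,4.9],[179.9,-23.9,-10.1]]
from plant import ctrl
o=ctrl.get_obs();q=np.vstack([q,o["joint_pos"]]);pos.append(o["tool_pos"]);eul.append(o["orientation"]);pos=np.array(pos)
E=lambda a,x:R.from_euler(a,x,degrees=True)
def fk(q,x):
    h,sx,L1,ex,L2,lat,Lt,wx=x
    r=E("z",q[0]); p=r.apply([sx,lat,h]); r=r*E("y",q[1]); p=p+r.apply([ex,0,L1]); r=r*E("y",-q[2])*E("y",90)
    p=p+r.apply([0,0,L2]); r=r*E("z",q[3])*E("y",-q[4]); p=p+r.apply([wx,0,Lt]); return p,r*E("z",q[5])
for i in range(len(q)):
    a=fk(q[i],np.ones(8))[1]; print("rot resid frame",(a.inv()*E("xyz",eul[i])).as_euler("xyz",degrees=True).round(1))
f=lambda x:np.r_[np.concatenate([fk(a,x)[0]-b for a,b in zip(q,pos)])*1000,(x[[1,3,7]])*5]
x=least_squares(f,[.3,0,.4,0,.4,-.19,.2,0]).x;print(x.round(3),f(x)[:-3].round(1));np.save("kin.npy",x)
```

```text
t 2.53 tcp [0.5059 0.0533 0.1596] err_mm(tool) [ 7.2 -2.4 -5.1] rot [-0.06 -0.8  -0.  ] F [-0.8  0.4 -0.7] open 0.0875 grip 0.0 q [ 33.3  -2.  -58.3  45.  -22.6   6.4]
rot resid frame [ -0.  -0. -57.]
rot resid frame [   0.     0.  -162.7]
rot resid frame [ -26.1   30.5 -170.6]
rot resid frame [-24.8  20.  167.3]
[-0.152  0.415  0.266  0.013  0.159 -0.2   -0.221  0.038] [  6.2 -15.4  14.7  26.   26.2 -30.1  -3.1  24.7  -8.5 -29.6 -22.6  24. ]
```

```bash
cat > kin.py <<'E'
from h import *
E=lambda a,x:R.from_euler(a,x,degrees=True)
def fk(q,x,s4=1):
    h,sx,L1,ex,L2,lat,Lt,wx,ez=x
    r=E("z",q[0]); p=r.apply([sx,lat,h]); r=r*E("y",q[1]); p=p+r.apply([ex,0,L1]); r=r*E("y",-q[2])
    p=p+r.apply([L2,0,ez]); r=r*E("x",s4*q[3])*E("y",-q[4])*E("y",90); p=p+r.apply([wx,0,Lt]); return p,r
E
python3 - <<'E'
from kin import *
from plant import ctrl
o=ctrl.get_obs()
q=np.array([[81.254,20.587,.639,-.02,-70.135,-16.506],[58.4,9.9,-4.1,0,-75.9,36.2],[45.7,-7.4,-54.2,36.2,-34.7,5.7],o["joint_pos"]])
pos=np.array([[.2878,.6101,.2447],[.4534,.3709,.3204],[.4792,.0961,.2066],o["tool_pos"]])
eul=[[179.916,0,-25.26],[-179.9,-.1,4.9],[179.9,-23.9,-10.1],o["orientation"]]
for s4 in (1,-1):
  for s6 in(1,-1):
    print(s4,s6,[( (fk(q[i],np.ones(9),s4)[1]*E("z",s6*q[i][5])).inv()*E("xyz",eul[i])).as_rotvec(degrees=True).round(1).tolist() for i in range(4)])
  f=lambda x:np.r_[np.concatenate([fk(a,x,s4)[0]-b for a,b in zip(q,pos)])*1000,(x-[0,0,.4,0,.4,-.19,.2,0,0])[[1,3,7,8]]*3]
  x=least_squares(f,[.3,0,.4,0,.4,-.19,.2,0,0]).x;print(x.round(3),f(x)[:-4].round(1))
E
```

```text
1 1 [[-0.0, -0.0, -57.0], [0.1, -0.0, -162.7], [39.4, 39.5, -154.6], [-33.1, -33.1, 165.5]]
1 -1 [[-0.0, -0.0, -90.0], [0.0, 0.0, -90.3], [33.5, 41.1, -144.2], [29.7, 37.3, -169.0]]
[-0.718  0.241  0.478  0.167  0.12  -0.192 -0.404  0.106  0.226] [ 0.5  2.1  1.6 -1.  -2.  -2.3  2.4  1.8  2.9 -2.8 -0.9 -2.2]
-1 1 [[-0.0, -0.0, -57.0], [0.1, -0.0, -162.7], [-0.1, 0.0, -101.3], [-0.0, -0.0, -102.9]]
-1 -1 [[-0.0, -0.0, -90.0], [0.0, 0.0, -90.3], [-0.1, 0.0, -89.9], [-0.0, -0.0, -90.0]]
[ 0.114 -0.034  0.587  0.073  0.302 -0.192  0.382 -0.093  0.097] [ 0.3  3.6 -0.  -2.5 -3.5 -0.6  3.2  4.6  0.7 -3.2 -3.9 -0. ]
```

```bash
cat > kin.py <<'E'
from h import *
E=lambda a,x:R.from_euler(a,x,degrees=True)
def fk(q,x):
    h,sx,L1,ex,L2,lat,Lt,wx,ez,wy=x
    r=E("z",q[0]); p=r.apply([sx,lat,h]); r=r*E("y",q[1]); p=p+r.apply([ex,0,L1]); r=r*E("y",-q[2])
    p=p+r.apply([L2,0,ez]); r=r*E("x",-q[3])*E("y",-q[4])*E("y",90); p=p+r.apply([wx,wy,Lt]); return p,r*E("z",-q[5]-90)
LO=np.array([-176.03,-82.01,-58.28,-173.87,-174.79,-173.66]);HI=np.array([176.03,121.73,71.71,95.51,-.11,173.66])
def ik(rt,pt,q0):
    x=np.load("kin.npy")
    def f(q):
        p,r=fk(q,x);return np.r_[(p-pt)*1000,(rt.inv()*r).as_rotvec(degrees=True)*3]
    s=least_squares(f,np.clip(q0,LO+.1,HI-.1),bounds=(LO,HI));return s.x,np.abs(s.fun).max()
E
python3 - <<'E'
from kin import *
from plant import ctrl
o=ctrl.get_obs()
q=np.array([[81.254,20.587,.639,-.02,-70.135,-16.506],[58.4,9.9,-4.1,0,-75.9,36.2],[45.7,-7.4,-54.2,36.2,-34.7,5.7],o["joint_pos"]])
pos=np.array([[.2878,.6101,.2447],[.4534,.3709,.3204],[.4792,.0961,.2066],o["tool_pos"]])
f=lambda x:np.r_[np.concatenate([fk(a,x)[0]-b for a,b in zip(q,pos)])*1000,(x-[.3,0,.4,0,.4,-.19,.2,0,0,0])[[0,1,3,7,8,9]]*5]
x=least_squares(f,[.3,0,.4,0,.4,-.19,.2,0,0,0]).x;print(x.round(3),f(x)[:-6].round(1));np.save("kin.npy",x)
q0=o["joint_pos"]
S=np.array([.547,.0433,.0675])
for tilt in (-24,-15,-8,0,8):
  for back in (0,60,110):
    rs=E("ZYX",[-10,-24,0]);p=S+rs.apply([-.008,0,.036+back/1000])
    print(tilt,back,*[v.round(1) for v in ik(E("ZYX",[-10,tilt,0])*E("x",180),p,np.array([35,15,-30,5,-60,60]))])
E
```

```text
[ 0.2    0.     0.605 -0.003  0.468  0.006  0.361  0.002 -0.002 -0.198] [ 0.   0.   0.1 -0.  -0.  -0.1  0.   0.   0.1 -0.  -0.  -0.1]
-24 0 [ 26.6   6.5 -58.3  50.1 -15.    5.8] 14.5
-24 60 [ 33.4  -1.6 -58.3  43.6 -22.4   7.5] 4.7
-24 110 [ 39.7  -8.  -56.1  36.9 -31.1  10.2] 0.0
-15 0 [ 31.4   8.4 -49.9  26.5 -22.5  24.8] 0.0
-15 60 [ 35.2   1.6 -46.3  19.7 -33.   29.1] 0.0
-15 110 [ 38.   -3.8 -43.5  16.9 -41.3  30.1] 0.0
-8 0 [ 30.   11.5 -38.3   9.1 -34.4  42.7] 0.0
-8 60 [ 32.2   5.1 -36.7   8.  -42.5  42.2] 0.0
-8 110 [ 34.2   0.1 -34.9   7.3 -49.5  41.3] 0.0
0 0 [ 26.4  15.4 -28.5   0.  -46.1  53.6] 0.0
0 60 [ 28.2   9.4 -27.7   0.  -52.8  51.8] 0.0
0 110 [ 29.8   4.8 -26.4  -0.  -58.8  50.2] 0.0
8 0 [ 23.2  19.6 -20.5  -5.2 -56.8  60. ] 0.0
8 60 [ 24.6  14.  -20.1  -5.1 -62.6  58. ] 0.0
8 110 [ 26.    9.6 -19.1  -5.1 -67.8  56.2] 0.0
```

The kinematic model now fits to 0.1 mm. A grip square to the 24° deck is out of reach because joint 3 hits its limit. I'll grip with the tool tilted 12° relative to the shell, and check that pouring and placing are reachable that way.

```bash
cat >> h.py <<'E'
PHI=12
def tool(p,yaw,pitch,off=(-8,0,37),back=0):
    rs=R.from_euler("ZYX",[yaw,pitch,0],degrees=True)
    return rs*R.from_euler("y",PHI,degrees=True)*R.from_euler("x",180,degrees=True), np.array(p)+rs.apply(np.array(off)/1000)+[0,0,back/1000]
def atoe(toe,yaw,pitch):  # shell origin for a toe position
    return np.array(toe)-R.from_euler("ZYX",[yaw,pitch,0],degrees=True).apply([.085,0,0])
E
python3 - <<'E'
from kin import *
from plant import ctrl
o=ctrl.get_obs();q=o["joint_pos"]
json.dump([E("xyz",o["orientation"]).as_quat().tolist(),o["tool_pos"].tolist()],open("cmd.json","w"))
S=np.array([.547,.0433,.0675]);q0=np.array([32,8,-40,10,-35,40.])
def pr(n,t):
    global q0
    q0,e=ik(*t,q0);print(n,q0.round(1),round(e,2),t[1].round(3))
for b in (90,50,0,60): pr("grasp%d"%b,tool(S,-10,-24,back=b))
pr("level",tool([.52,.04,.22],-10,0));qs=q0
for yaw in (-11,-30,10):
  q0=qs
  for pit in (0,20,40,55,65): pr(f"pour {yaw} {pit}",tool(atoe([.48,-.298,.08],yaw,pit),yaw,pit))
q0=qs
for z in (.15,.018): pr("jig",tool([.520,.306,z],5.4,0))
plan(tool(S,-10,-24,back=70),tool(S,-10,-24))
E
```

```text
grasp90 [ 32.    2.9 -35.8  11.8 -42.9  39.9] 0.0 [0.525 0.047 0.188]
grasp50 [ 31.8   5.6 -39.6  13.4 -36.6  37.9] 0.0 [0.525 0.047 0.148]
grasp0 [ 31.4   9.6 -44.4  17.  -28.   34.1] 0.0 [0.525 0.047 0.098]
grasp60 [ 31.9   4.9 -38.6  13.  -38.2  38.5] 0.0 [0.525 0.047 0.158]
level [ 21.7  12.2  -7.7  -6.4 -80.4  59.9] 0.0 [0.512 0.041 0.257]
pour -11 0 [-12.   16.3 -25.4   0.2 -60.4  90.9] 0.0 [ 0.389 -0.28   0.117]
pour -11 20 [-11.8  27.6  -9.9   0.4 -84.5  90.6] 0.0 [ 0.407 -0.284  0.147]
pour -11 40 [ -11.7   40.3    4.4    0.6 -106.1   90.6] 0.0 [ 0.433 -0.289  0.168]
pour -11 55 [ -11.6   49.9   13.9    0.7 -121.    90.6] 0.0 [ 0.457 -0.294  0.177]
pour -11 65 [ -11.6   56.2   19.4    0.8 -130.2   90.6] 0.0 [ 0.474 -0.297  0.18 ]
pour -30 0 [-11.4  16.1 -23.6  -4.3 -61.7  73.9] 0.0 [ 0.399 -0.252  0.117]
pour -30 20 [-15.3  28.1  -5.6  -7.7 -87.5  77.8] 0.0 [ 0.415 -0.261  0.147]
pour -30 40 [ -17.7   41.1   10.7  -10.4 -110.7   78.6] 0.0 [ 0.439 -0.274  0.168]
pour -30 55 [ -18.8   50.9   21.8  -12.9 -126.9   77.8] 0.0 [ 0.46  -0.286  0.177]
pour -30 65 [ -19.4   57.1   28.6  -15.3 -137.2   76.2] 0.0 [ 0.475 -0.295  0.18 ]
pour 10 0 [-12.8  16.5 -27.1   5.5 -57.5 109.4] 0.0 [ 0.388 -0.314  0.117]
pour 10 20 [ -8.3  26.1 -16.4   9.8 -78.4 103.7] 0.0 [ 0.406 -0.311  0.147]
pour 10 40 [ -5.5  37.7  -5.6  12.3 -97.5 101.3] 0.0 [ 0.433 -0.306  0.168]
pour 10 55 [  -4.2   46.7    1.6   14.  -110.6  100.7] 0.0 [ 0.457 -0.302  0.177]
pour 10 65 [  -3.7   52.7    5.6   15.2 -118.6  100.6] 0.0 [ 0.474 -0.299  0.18 ]
jig [ 44.6  22.2  -2.5  -7.8 -74.8  53.5] 0.0 [0.512 0.305 0.187]
jig [ 44.6  29.6  -9.5  -8.7 -60.5  55.7] 0.0 [0.512 0.305 0.055]
shift [21.6  2.7  0. ] turn [  0.07 -11.23   0.02] -> [0.525 0.047 0.168] [180. -12. -10.]
shift [-14.6  -0.   68.5] turn [0. 0. 0.] -> [0.525 0.047 0.098] [180. -12. -10.]
```

Emit:
{"fn": "move_arm", "kwargs": {
  "motion": [
    [[3, 0, 0], [0, -1.5, 0], 0],
    [[8, 1, 0], [0, -4, 0], 0],
    [[14, 2, 0], [0, -7, 0], 0],
    [[19, 3, 0], [0, -10, 0], 0],
    [[21.6, 2.7, 0], [0, -11.2, 0], 0],
    [[21.6, 2.7, 0], [0, -11.2, 0], 0],
    [[21.6, 2.7, 0], [0, -11.2, 0], 0],
    [[21.6, 2.7, 0], [0, -11.2, 0], 0]
  ]
}}

```text
clock: 3.2
tool_pos: [0.5242, 0.0467, 0.1677]
orientation: [179.9, -12.0, -10.0]
force: [-0.6, 0.7, 0.1]
opening: 0.0879
gripper_force: 0.0
```

Run:
```python
from h import *; import pickle
from plant import ctrl
adv(([21.6,2.7,0],[0,-11.2,0])); chk()
o=ctrl.get_obs();json.dump([R.from_euler("xyz",o["orientation"],degrees=True).as_quat().tolist(),o["tool_pos"].tolist()],open("cmd2.json","w"))
w=ctrl.snapshot("wrist");pickle.dump(w,open("w2.pkl","wb"))
im=w["color"].copy()
rs=R.from_euler("ZYX",[-10,-24,0],degrees=True)
for P in [(-85,-6,45),(-85,6,45),(-61,30,45),(-61,-30,45),(40,30,45),(40,-30,45),(85,30,24),(85,-30,24),(85,30,0),(85,-30,0)]:
    u=proj(w,rs.apply(np.array(P)/1000)+[.547,.0433,.0675])[0];cv2.circle(im,tuple(int(v) for v in u.round()),2,(255,255,0),1)
cv2.imwrite("pics/w2.png",im)
plan(tool((.547,.0433,.0675),-10,-24))
```

```text
t 3.2 tcp [0.5242 0.0467 0.1677] err_mm(tool) [-0.7  0.6  0.2] rot [-0.03  0.01 -0.02] F [-0.6  0.7  0.1] open 0.0879 grip 0.0 q [ 31.9   4.  -38.2  12.8 -39.5  38.8]
shift [-14.6  -0.1  68.5] turn [ 0.07 -0.03  0.02] -> [0.525 0.047 0.098] [180. -12. -10.]
```

View pics/w2.png

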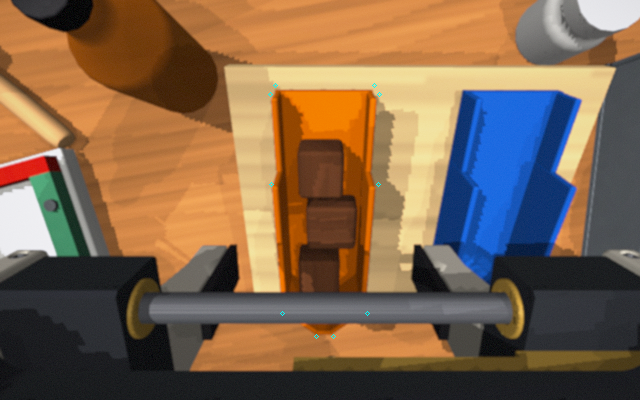

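Run:
```python
from h import *; import pickle
w=pickle.load(open("w2.pkl","rb"));im=w["color"]
h=cv2.cvtColor(im,cv2.COLOR_BGR2HSV);m=((h[...,0]<16)&(h[...,1]>215)&(h[...,2]>60))
for r in (84,87,90,93,100,130,160,175,182,190,200,230): 
    x=np.where(m[r,240:420])[0]+240; print(r,(x.min(),x.max(),len(x)) if len(x) else None)
rs=R.from_euler("ZYX",[-10,-24,0],degrees=True)
for P in [(40,30,45),(40,-30,45),(40,30,24),(40,-30,24),(85,30,24),(85,-30,24),(85,30,0),(85,-30,0),(0,30,45),(0,-30,45)]:
    print(P,proj(w,rs.apply(np.array(P)/1000)+[.547,.0433,.0675])[0].round(1))
```

```text
84 None
87 None
90 None
93 (np.int64(276), np.int64(371), 22)
100 (np.int64(272), np.int64(375), 34)
130 (np.int64(274), np.int64(373), 88)
160 (np.int64(277), np.int64(370), 49)
175 (np.int64(277), np.int64(370), 49)
182 (np.int64(275), np.int64(372), 53)
190 (np.int64(273), np.int64(374), 58)
200 (np.int64(274), np.int64(373), 53)
230 (np.int64(277), np.int64(370), 45)
(40, 30, 45) [271.  184.3]
(40, -30, 45) [378.  184.3]
(40, 30, 24) [275.6 168.9]
(40, -30, 24) [373.4 168.9]
(85, 30, 24) [269.9  93.9]
(85, -30, 24) [379.1  94. ]
(85, 30, 0) [275.3  85.1]
(85, -30, 0) [373.7  85.2]
(0, 30, 45) [275.9 242.2]
(0, -30, 45) [373.  242.2]
```

Run:
```python
from h import *; import pickle
w=pickle.load(open("w2.pkl","rb"))
ob=[((85,30,24),(270.5,99)),((85,-30,24),(376.5,99)),((40,30,45),(272,190)),((40,-30,45),(375.5,190)),((85,30,0),(276,91)),((85,-30,0),(372,91))]
f=lambda x:np.r_[(proj(w,R.from_euler("ZYX",[x[3],-24,0],degrees=True).apply(np.array([a for a,_ in ob])/1000)+x[:3])-[b for _,b in ob]).ravel()]
r=least_squares(f,[.547,.043,.067,-10]);print(r.x.round(4),f(r.x).round(1))
f2=lambda x:f([x[0],x[1],.0675,x[2]])
r=least_squares(f2,[.547,.043,-10]);print(r.x.round(4),f2(r.x).round(1))
d=pickle.load(open("d0.pkl","rb"))
t=lambda u,v:c((u,v),3.4,(155,145));s=lambda u,v:c((u,v),3.8,(265,165))
a=[((-85,0,45),t(491,318)),((-61,30,45),t(449,285)),((-61,-30,45),t(538,287)),((85,30,24),t(455,60)),((85,-30,24),t(546,60))]
b=[((85,-30,0),s(271,191)),((85,30,0),s(361,187))]
pr=lambda x,o,cam:(proj(cam,R.from_euler("ZYX",[x[3],-24,0],degrees=True).apply(np.array([p for p,_ in o])/1000)+x[:3])-[u for _,u in o]).ravel()
F=lambda x:np.r_[f(x)*.4,pr(x,a,d["top"]),pr(x,b,d["scene"])]
r=least_squares(F,[.547,.043,.067,-10]);print("all",r.x.round(4),F(r.x).round(1))
```

```text
[ 0.5444  0.0442  0.0644 -9.986 ] [-0.4  1.1  0.8  1.2 -0.8 -1.1  0.8 -1.1 -0.7 -0.1  0.2 -0.1]
[ 0.544   0.0442 -9.9857] [-1.3  0.7  1.7  0.8 -1.7 -0.1  1.6 -0.1 -1.3 -0.7  0.9 -0.6]
all [ 0.545   0.044   0.0658 -9.9219] [-0.3 -0.2  0.5 -0.2 -0.4 -0.8  0.6 -0.9 -0.4 -0.7  0.2 -0.7  0.4  1.5
 -0.5  0.6  0.1  0.8 -0.8  0.8 -0.6  1.6 -0.9  0.3 -0.1 -0.3]
```

Run:
```python
from h import *
chk(); plan(tool((.545,.044,.0658),-9.9,-24))
```

```text
t 3.25 tcp [0.5241 0.0466 0.1677] err_mm(tool) [-0.8  0.7  0.2] rot [-0.03  0.   -0.04] F [-0.4 -0.9  0.5] open 0.0877 grip 0.0 q [ 31.9   4.  -38.2  12.8 -39.6  38.8]
shift [-17.   -0.4  69.7] turn [ 0.09 -0.03 -0.08] -> [0.523 0.048 0.096] [180.  -12.   -9.9]
```

Emit:
{"fn": "move_arm", "kwargs": {
  "motion": [
    [[-2, 0, 8], [0, 0, 0], 0],
    [[-6, -0.5, 24], [0, 0, 0], 0],
    [[-10, -1, 42], [0, 0, 0], 0],
    [[-13.5, -1, 58], [0, 0, 0], 0],
    [[-15.5, -1, 67], [0, 0, 0], 0],
    [[-16, -1, 69.5], [0, 0, 0], 0],
    [[-16, -1, 69.5], [0, 0, 0], 0],
    [[-16, -1, 69.5], [0, 0, 0], 0]
  ]
}}

```text
clock: 3.92
tool_pos: [0.5242, 0.048, 0.097]
orientation: [179.9, -12.1, -10.0]
force: [0.8, 0.0, 1.1]
opening: 0.0876
gripper_force: 0.0
```

Emit:
{"fn": "move_arm", "kwargs": {
  "motion": [
    [[0, 0, 0], [0, 0, 0], 0.15],
    [[0, 0, 0], [0, 0, 0], 0.25],
    [[0, 0, 0], [0, 0, 0], 0.3],
    [[0, 0, 0], [0, 0, 0], 0.35],
    [[0, 0, 0], [0, 0, 0], 0.4],
    [[0, 0, 0], [0, 0, 0], 0.6],
    [[0, 0, 0], [0, 0, 0], 1],
    [[0, 0, 0], [0, 0, 0], 1],
    [[0, 0, 0], [0, 0, 0], 1],
    [[0, 0, 0], [0, 0, 0], 1]
  ]
}}

```text
clock: 4.75
tool_pos: [0.5244, 0.048, 0.0971]
orientation: [179.9, -12.1, -10.0]
force: [-3.2, 0.4, 5.9]
opening: 0.0603
gripper_force: 30.0
```

Run:
```python
from kin import *
adv(([-16,-1,69.5],[0,0,0])); chk()
S=(.545,.044,.0658);o=np.array([-8,0,37])
q0=np.array([32,8,-40,10,-35,40.])
tg=[tool(S,-9.9,-24,back=50),tool((.53,.02,.20),-9.9,-8),tool((.43,-.14,.20),-11,0),tool(atoe([.48,-.298,.11],-11,15),-11,15)]
for t in tg:
    q0,e=ik(*t,q0);print(q0.round(0),round(e,2))
plan(*tg)
```

```text
t 4.75 tcp [0.5244 0.048  0.0971] err_mm(tool) [ 0.5  0.2 -0.2] rot [0.02 0.03 0.  ] F [-3.2  0.4  5.9] open 0.0603 grip 30.0 q [ 31.5   9.6 -44.9  17.5 -27.6  33.6]
[ 32.   6. -40.  14. -36.  38.] 0.0
[ 23.   9. -16.  -2. -69.  58.] 0.0
[  5.   7. -19.  -3. -76.  76.] 0.0
[-12.  23. -12.   0. -82.  91.] 0.0
shift [  9.4   0.7 -48.7] turn [ 0.09 -0.03 -0.08] -> [0.523 0.048 0.146] [180.  -12.   -9.9]
shift [ 17.2  26.2 -87.5] turn [  0. -16.  -0.] -> [0.517 0.022 0.236] [180.    4.   -9.9]
shift [-65.9 174.7   3.1] turn [ 0.15 -8.    1.09] -> [ 0.422 -0.138  0.237] [180.  12. -11.]
shift [ 20.8 145.6  64.3] turn [ -0. -15.  -0.] -> [ 0.401 -0.283  0.17 ] [180.  27. -11.]
```

Emit:
{"fn": "move_arm", "kwargs": {
  "motion": [
    [[0.5, 0, -2], [0, 0, 0], 1],
    [[1.5, 0, -7], [0, 0, 0], 1],
    [[3, 0, -14], [0, 0, 0], 1],
    [[4.5, 0, -23], [0, 0, 0], 1],
    [[6, 0, -32], [0, 0, 0], 1],
    [[7.5, 0, -40], [0, 0, 0], 1],
    [[9, 0, -46], [0, 0, 0], 1],
    [[9.5, 0, -48.5], [0, 0, 0], 1],
    [[9.5, 0, -48.5], [0, 0, 0], 1]
  ]
}}

```text
clock: 5.5
tool_pos: [0.5238, 0.0484, 0.1471]
orientation: [180.0, -12.1, -10.0]
force: [-0.2, 0.2, -1.5]
opening: 0.0599
gripper_force: 30.0
```

Emit:
{"fn": "move_arm", "kwargs": {
  "motion": [
    [[0, 0, -3], [0, -0.5, 0], 1],
    [[1, 2, -10], [0, -2, 0], 1],
    [[3, 5, -21], [0, -4, 0], 1],
    [[6, 9, -34], [0, -6, 0], 1],
    [[9, 13, -48], [0, -8.5, 0], 1],
    [[12, 18, -62], [0, -11, 0], 1],
    [[15, 22, -75], [0, -13.5, 0], 1],
    [[16.5, 25, -84], [0, -15.3, 0], 1],
    [[17, 26, -87], [0, -16, 0], 1],
    [[17, 26, -87], [0, -16, 0], 1]
  ]
}}

```text
clock: 6.33
tool_pos: [0.5182, 0.0228, 0.2348]
orientation: [180.0, 4.0, -10.1]
force: [0.3, -0.5, -3.2]
opening: 0.0598
gripper_force: 30.0
```

Run:
```python
from kin import *
from plant import ctrl
adv(([9.5,0,-48.5],[0,0,0]),([17,26,-87],[0,-16,0])); chk()
cv2.imwrite("pics/w3.png",ctrl.snapshot("wrist")["color"])
plan(tool((.44,-.12,.20),-11,0),tool(atoe([.48,-.298,.10],-11,15),-11,15))
```

```text
t 6.33 tcp [0.5182 0.0228 0.2348] err_mm(tool) [ 1.   0.3 -0. ] rot [ 0.03 -0.01  0.05] F [ 0.3 -0.5 -3.2] open 0.0598 grip 30.0 q [ 22.6   8.6 -16.1  -2.3 -68.7  58.2]
shift [-59.2 154.4   2.2] turn [ 0.21 -8.03  0.98] -> [ 0.432 -0.118  0.237] [180.  12. -11.]
shift [ 17.  167.1  75.3] turn [ -0. -15.  -0.] -> [ 0.401 -0.283  0.16 ] [180.  27. -11.]
```

View pics/w3.png

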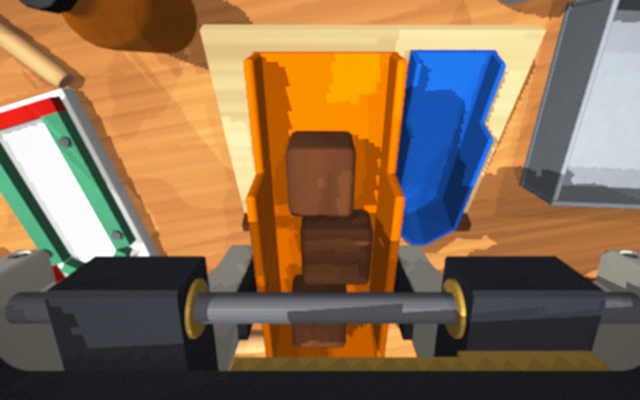

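The shell is in the grip with all three blocks inside: the wrist view shows them near (320,170), (335,245) and (320,310). The rack and the blue shell are undisturbed. Next I carry it to the tray.

Emit:
{"fn": "move_arm", "kwargs": {
  "motion": [
    [[-2, 4, 0], [0, -0.3, 0], 1],
    [[-7, 17, 0], [0, -1, 0.1], 1],
    [[-14, 37, 1], [0, -2, 0.3], 1],
    [[-22, 58, 1], [0, -3, 0.4], 1],
    [[-31, 81, 1], [0, -4.2, 0.5], 1],
    [[-40, 103, 2], [0, -5.4, 0.6], 1],
    [[-48, 124, 2], [0, -6.5, 0.8], 1],
    [[-54, 141, 2], [0, -7.4, 0.9], 1],
    [[-58, 151, 2], [0, -7.9, 1], 1],
    [[-59, 154, 2], [0, -8, 1], 1]
  ]
}}

```text
clock: 7.22
tool_pos: [0.4312, -0.1198, 0.2369]
orientation: [179.8, 12.0, -11.1]
force: [-0.1, 0.4, -2.1]
opening: 0.0598
gripper_force: 30.0
```

Emit:
{"fn": "move_arm", "kwargs": {
  "motion": [
    [[0, 4, 2], [0, -0.3, 0], 1],
    [[2, 18, 8], [0, -1, 0], 1],
    [[4, 40, 18], [0, -2, 0], 1],
    [[6, 63, 28], [0, -3, 0], 1],
    [[9, 87, 39], [0, -4, 0], 1],
    [[12, 112, 50], [0, -5, 0], 1],
    [[14, 135, 61], [0, -6, 0], 1],
    [[16, 153, 69], [0, -7, 0], 1],
    [[17, 164, 74], [0, -7.5, 0], 1],
    [[17, 167, 75], [0, -7.5, 0], 1]
  ]
}}

```text
clock: 8.05
tool_pos: [0.4015, -0.2837, 0.1592]
orientation: [179.8, 19.6, -11.1]
force: [0.2, -0.1, -1.6]
opening: 0.0601
gripper_force: 30.0
```

Run:
```python
from kin import *
from plant import ctrl
adv(([-59,154,2],[.1,-8,1]),([17,167,75],[0,-7.5,0])); chk()
print([proj(ctrl.snapshot("top"),np.array([.48,-.298,.1]))])
tg=[tool(atoe([.475,-.298,.085],-11,p),-11,p) for p in (20,32,44,56,66)]
plan(*tg)
```

```text
t 8.05 tcp [ 0.4015 -0.2837  0.1592] err_mm(tool) [0.6 1.2 1.2] rot [-0.07 -0.15  0.06] F [ 0.2 -0.1 -1.6] open 0.0601 grip 30.0 q [-11.9  18.9 -17.    0.5 -73.7  90.6]
[array([[456.36888044, 202.08729878]])]
shift [3.3 1.3 8.4] turn [  0.1  -12.53  -0.05] -> [ 0.402 -0.284  0.152] [180.  32. -11.]
shift [  5.7   0.  -20.1] turn [ -0. -12.  -0.] -> [ 0.417 -0.287  0.166] [180.  44. -11.]
shift [  5.7   0.  -20.1] turn [  0. -12.  -0.] -> [ 0.435 -0.29   0.176] [180.  56. -11.]
shift [  5.7   0.  -20.1] turn [  0. -12.   0.] -> [ 0.454 -0.294  0.183] [180.  68. -11.]
shift [  4.4  -0.  -16.9] turn [  0. -10.  -0.] -> [ 0.471 -0.297  0.185] [180.  78. -11.]
```

Emit:
{"fn": "move_arm", "kwargs": {
  "motion": [
    [[0.5, 0, 1], [0, -1.5, 0], 1],
    [[1.5, 0.5, 4], [0, -5, 0], 1],
    [[2.5, 1, 6.5], [0, -9, 0], 1],
    [[3, 1, 8], [0, -11.5, 0], 1],
    [[3.3, 1.3, 8.4], [0, -12.5, 0], 1]
  ]
}}

```text
clock: 8.52
tool_pos: [0.403, -0.2834, 0.1513]
orientation: [179.8, 32.1, -11.0]
force: [-0.2, -0.3, -2.3]
opening: 0.0597
gripper_force: 30.0
```

Emit:
{"fn": "move_arm", "kwargs": {
  "motion": [
    [[0.5, 0, -2], [0, -1.5, 0], 1],
    [[2, 0, -7], [0, -4.5, 0], 1],
    [[3.7, 0, -13], [0, -8, 0], 1],
    [[5.7, 0, -20], [0, -12, 0], 1],
    [[8, 0, -26], [0, -15, 0], 1],
    [[11, 0, -31], [0, -18.5, 0], 1],
    [[13.5, 0, -35], [0, -21.5, 0], 1],
    [[15, 0, -38], [0, -23.5, 0], 1],
    [[15.4, 0, -38.6], [0, -24, 0], 1],
    [[15.4, 0, -38.6], [0, -24, 0], 1]
  ]
}}

```text
clock: 9.35
tool_pos: [0.4354, -0.29, 0.176]
orientation: [179.6, 55.9, -11.2]
force: [-0.8, -0.5, -1.3]
opening: 0.0594
gripper_force: 30.0
```

Run:
```python
from kin import *
from plant import ctrl
adv(([3.3,1.3,8.4],[0,-12.5,0]),([15.4,0,-38.6],[0,-24,0])); chk()
tg=[tool(atoe([.475,-.298,.085],-11,p),-11,p) for p in (54,64)]
plan(*tg)
s=ctrl.snapshot("scene")["color"][150:290,130:310];t=ctrl.snapshot("top")["color"][100:260,360:540]
cv2.imwrite("pics/pour.png",np.vstack([cv2.resize(a,(600,290),interpolation=cv2.INTER_CUBIC) for a in (s,t)]))
```

```text
t 9.35 tcp [ 0.4354 -0.29    0.176 ] err_mm(tool) [ 0.6 -0.3 -0.6] rot [-0.11  0.02  0.04] F [-0.8 -0.5 -1.3] open 0.0594 grip 30.0 q [ -11.6   42.2    6.6    0.8 -110.4   90.5]
shift [  4.4   0.  -17. ] turn [  0.05 -10.03  -0.1 ] -> [ 0.451 -0.293  0.182] [180.  66. -11.]
shift [  4.4  -0.  -16.9] turn [ -0. -10.  -0.] -> [ 0.468 -0.297  0.185] [180.  76. -11.]
```

View pics/pour.png

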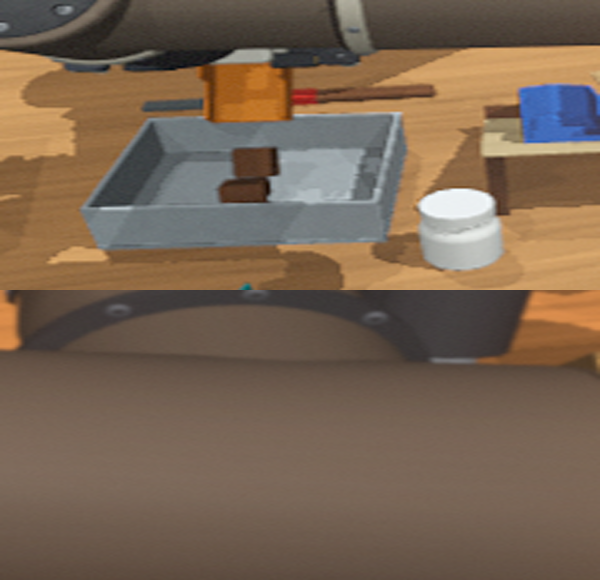

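The scene crop shows two blocks already out, at (245,190) and (255,160), both inside the tray. I'll tip further for the third.

Emit:
{"fn": "move_arm", "kwargs": {
  "motion": [
    [[1, 0, -4], [0, -2.5, 0], 1],
    [[3, 0, -11], [0, -6.5, 0], 1],
    [[5.5, 0, -19], [0, -11.5, 0], 1],
    [[8.5, 0, -26], [0, -16, 0], 1],
    [[11, 0, -31], [0, -19, 0], 1],
    [[11.7, 0, -32.8], [0, -20, 0], 1],
    [[11.7, 0, -32.8], [0, -20, 0], 1],
    [[11.7, 0, -32.8], [0, -20, 0], 1],
    [[11.7, 0, -32.8], [0, -20, 0], 1],
    [[11.7, 0, -32.8], [0, -20, 0], 1]
  ]
}}

```text
clock: 10.28
tool_pos: [0.4678, -0.2971, 0.1866]
orientation: [179.1, 75.7, -11.8]
force: [1.1, -0.5, -1.2]
opening: 0.0598
gripper_force: 30.0
```

Run:
```python
from kin import *
from plant import ctrl
adv(([11.7,0,-32.8],[0,-20,0])); chk()
s=ctrl.snapshot("scene");im=s["color"];cv2.imwrite("pics/s4.png",im)
w=ctrl.snapshot("wrist")["color"];cv2.imwrite("pics/w4.png",w)
h=cv2.cvtColor(im,cv2.COLOR_BGR2HSV)
def blobs(im,roi):
    h=cv2.cvtColor(im,cv2.COLOR_BGR2HSV);m=((h[...,0]<18)&(h[...,1]>90)&(h[...,2]<115)&(h[...,2]>20)).astype(np.uint8)
    k=np.zeros_like(m);k[roi]=m[roi];n,_,st,ce=cv2.connectedComponentsWithStats(k)
    return [(st[i].tolist(),ce[i].round().tolist()) for i in range(1,n) if st[i,4]>25]
print("scene",blobs(im,np.s_[200:270,155:255]))
print("wrist",blobs(w,np.s_[0:300,150:480]))
```

```text
t 10.28 tcp [ 0.4678 -0.2971  0.1866] err_mm(tool) [-1.6  0.5 -0.7] rot [-0.04  0.24  0.1 ] F [ 1.1 -0.5 -1.2] open 0.0598 grip 30.0 q [ -11.7   54.6   18.4    0.9 -129.4   90.6]
scene [([242, 263, 13, 7, 62], [249.0, 267.0])]
wrist [([188, 36, 118, 12, 1147], [244.0, 41.0]), ([254, 57, 14, 111, 626], [261.0, 108.0]), ([329, 57, 70, 236, 2473], [383.0, 202.0]), ([166, 83, 88, 84, 500], [208.0, 96.0]), ([259, 164, 23, 129, 997], [269.0, 230.0]), ([244, 174, 11, 25, 36], [250.0, 185.0]), ([252, 256, 7, 37, 46], [254.0, 274.0])]
```

Run:
```python
from kin import *
plan(tool(atoe([.47,-.298,.15],-11,24),-11,24),tool((.40,-.20,.22),-9,0),tool((.44,.06,.22),0,0),tool((.52,.306,.12),5.4,0))
r,p=cmd()
for f in (.25,.5,.75):
    t=tool(atoe([.4725,-.298,.085+.065*f],-11,64-40*f),-11,64-40*f);print(f,(r.inv().apply(t[1]-p)*1000).round(1))
```

```text
shift [-52.    1.   56.4] turn [ 0.06 39.97 -0.09] -> [ 0.401 -0.285  0.222] [180.  36. -11.]
shift [-41.4 -82.6 -13.6] turn [-0.82 24.   -1.84] -> [ 0.392 -0.199  0.257] [180.  12.  -9.]
shift [-1.000e+00 -2.618e+02  2.000e-01] turn [-1.87  0.   -8.8 ] -> [0.432 0.06  0.257] [180.  12.   0.]
shift [  99.1 -245.2   81.2] turn [-1.12 -0.   -5.28] -> [0.512 0.305 0.157] [180.   12.    5.4]
0.25 [-17.8   0.5  15.8]
0.5 [-32.    0.5  29.3]
0.75 [-43.1   0.6  42.1]
```

Emit:
{"fn": "move_arm", "kwargs": {
  "motion": [
    [[-3, 0, 3], [0, 2, 0], 1],
    [[-10, 0, 9], [0, 6, 0], 1],
    [[-19, 0.5, 17], [0, 11, 0], 1],
    [[-26, 0.5, 23.5], [0, 16, 0], 1],
    [[-32, 0.5, 29], [0, 20.5, 0], 1],
    [[-38, 0.5, 35], [0, 25.5, 0], 1],
    [[-43, 0.5, 42], [0, 31, 0], 1],
    [[-48, 1, 50], [0, 36, 0], 1],
    [[-51, 1, 55], [0, 39, 0], 1],
    [[-52, 1, 56.4], [0, 40, 0], 1]
  ]
}}

```text
clock: 11.22
tool_pos: [0.4006, -0.285, 0.225]
orientation: [179.7, 35.5, -11.2]
force: [-0.8, 0.7, -1.0]
opening: 0.0596
gripper_force: 30.0
```

Emit:
{"fn": "move_arm", "kwargs": {
  "motion": [
    [[-1, -2, 0], [0, 0.7, 0], 1],
    [[-5, -9, -1.5], [-0.1, 3, -0.2], 1],
    [[-10, -20, -3], [-0.2, 6, -0.5], 1],
    [[-16, -32, -5], [-0.3, 9.5, -0.7], 1],
    [[-23, -45, -7.5], [-0.4, 13, -1], 1],
    [[-29, -58, -9.5], [-0.6, 17, -1.3], 1],
    [[-35, -69, -11.5], [-0.7, 20, -1.5], 1],
    [[-39, -78, -13], [-0.8, 22.5, -1.7], 1],
    [[-41, -82, -13.5], [-0.8, 23.7, -1.8], 1],
    [[-41.4, -82.6, -13.6], [-0.8, 24, -1.8], 1]
  ]
}}

```text
clock: 12.05
tool_pos: [0.3921, -0.1982, 0.2574]
orientation: [179.8, 11.9, -9.0]
force: [0.3, -0.2, -0.6]
opening: 0.0596
gripper_force: 30.0
```

Run:
```python
from kin import *
from plant import ctrl
adv(([-52,1,56.4],[0,40,0]),([-41.4,-82.6,-13.6],[-.8,24,-1.8])); chk()
w=ctrl.snapshot("wrist")["color"];t=ctrl.snapshot("top")["color"];s=ctrl.snapshot("scene")["color"]
w3=cv2.imread("pics/w3.png")
for c_ in ((305,170),(340,195),(335,235),(325,280)): print(c_,"before",w3[c_[1],c_[0]],"now",w[c_[1],c_[0]])
rz=lambda a,b:cv2.resize(a,b,interpolation=cv2.INTER_CUBIC)
cv2.imwrite("pics/mont.png",np.hstack([rz(w[0:360,100:560],(360,282)) if 0 else rz(w[:,80:560],(400,333)),np.vstack([rz(t[120:260,380:520],(400,333))])]) if 0 else np.vstack([np.hstack([rz(w[:,80:560],(400,333)),rz(t[120:260,370:538],(400,333))]),rz(s[170:260,100:370],(800,267))]))
```

```text
t 12.05 tcp [ 0.3921 -0.1982  0.2574] err_mm(tool) [-0.1 -0.4 -0.6] rot [-0.1   0.06 -0.06] F [ 0.3 -0.2 -0.6] open 0.0596 grip 30.0 q [ -2.1   4.7 -18.9  -1.3 -78.2  83.5]
(305, 170) before [ 48  76 129] now [  0 119 241]
(340, 195) before [ 48  80 131] now [  0  86 182]
(335, 235) before [29 47 82] now [  0 109 223]
(325, 280) before [36 57 94] now [  0  94 199]
```

View pics/mont.png

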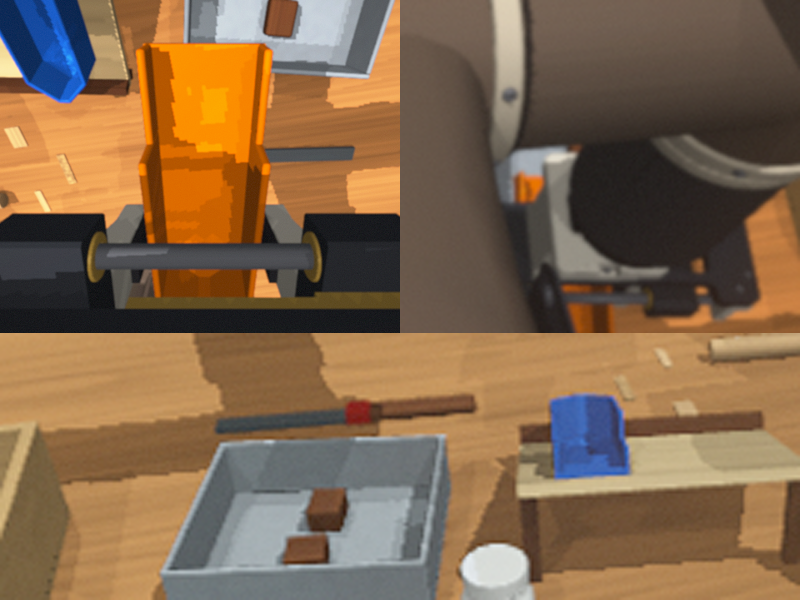

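All three blocks are out of the shell. Two show in the tray, and the third is probably behind the tray's far wall, so I'll count them from the top once the arm is clear. Next I measure how the shell sits in the hand.

```bash
cat > hand.py <<'E'
from kin import *
from plant import ctrl
def meas(w,show=True):
    o=ctrl.get_obs();rt=E("xyz",o["orientation"]);pt=o["tool_pos"]
    h=cv2.cvtColor(w["color"],cv2.COLOR_BGR2HSV);m=((h[...,0]<18)&(h[...,1]>225)&(h[...,2]>60)).astype(np.uint8)
    n,l,st,_=cv2.connectedComponentsWithStats(m[:255]);i=1+np.argmax(st[1:,4]);m=(l==i)
    ys=np.where(m.any(1))[0]
    ext={int(y):(int(np.where(m[y])[0].min()),int(np.where(m[y])[0].max())) for y in ys}
    return rt,pt,ext
E
python3 - <<'E'
from hand import *
w=ctrl.snapshot("wrist");rt,pt,ext=meas(w)
print({k:v for i,(k,v) in enumerate(ext.items()) if i<12 or k%8==0})
rs=rt*E("x",180)*E("y",-PHI);p=pt-rs.apply([-.008,0,.037])
for P in [(85,30,24),(85,-30,24),(85,30,0),(85,-30,0),(40,30,45),(40,-30,45),(40,30,24),(40,-30,24),(85,26,5),(85,-26,5)]: print(P,proj(w,rs.apply(np.array(P)/1000)+p)[0].round(1))
E
```

```text
{52: (254, 297), 53: (252, 396), 54: (252, 397), 55: (252, 397), 56: (250, 398), 57: (249, 399), 58: (246, 400), 59: (245, 402), 60: (244, 404), 61: (243, 405), 62: (243, 405), 63: (243, 405), 64: (243, 405), 72: (244, 405), 80: (245, 404), 88: (246, 403), 96: (247, 402), 104: (248, 401), 112: (249, 400), 120: (250, 400), 128: (251, 399), 136: (252, 398), 144: (253, 397), 152: (254, 396), 160: (255, 396), 168: (255, 395), 176: (256, 394), 184: (253, 397), 192: (249, 400), 200: (246, 404), 208: (247, 402), 216: (249, 401), 224: (250, 400), 232: (251, 399), 240: (252, 397), 248: (253, 396)}
(85, 30, 24) [240.9  55. ]
(85, -30, 24) [412.2  55.1]
(85, 30, 0) [253.2  47.6]
(85, -30, 0) [399.4  47.6]
(40, 30, 45) [243.5 196.5]
(40, -30, 45) [409.4 196.5]
(40, 30, 24) [253.8 172.1]
(40, -30, 24) [398.7 172.1]
(85, 26, 5) [261.   48.9]
(85, -26, 5) [391.7  49. ]
```

```bash
cat >> hand.py <<'E'
def fit(w,ob,rt,pt,fix=None):
    M=w["cam_to_world"]
    def f(a):
        rs=rt*E("x",180)*E("y",-a[3])*E("z",a[4]);p=pt-rs.apply(np.array([a[0],a[1],a[2]])/1000)
        return (proj(w,rs.apply(np.array([q for q,_ in ob])/1000)+p)-[u for _,u in ob]).ravel()
    s=least_squares(f,[-8,0,37,12,0]);return s.x,f(s.x)
E
python3 - <<'E'
from hand import *
w=ctrl.snapshot("wrist");rt,pt,ext=meas(w)
ob=[((85,30,24),(242.5,60.5)),((85,-30,24),(406,60.5)),((40,30,45),(245.5,201.5)),((40,-30,45),(404.5,201.5)),((40,30,24),(255.5,177)),((40,-30,24),(395,177)),((85,30,0),(251.5,52)),((85,-30,0),(398,52))]
x,r=fit(w,ob,rt,pt);print(x.round(2),r.round(1))
E
```

```text
[-5.13 -0.38 40.54 13.37  0.12] [-1.9  2.   2.7  1.7 -1.3 -0.7  1.1 -0.9 -1.4 -1.6  0.7 -1.9  1.1  0.6
 -1.2  0.3]
```

```bash
sed -i 's/off=(-8,0,37),back=0):$/off=(-6.5,0,38.5),back=0):/' h.py
python3 - <<'E'
from kin import *
chk()
tg=[tool((.44,.05,.22),0,0),tool((.50,.25,.18),5.4,0),tool((.52,.306,.06),5.4,0),tool((.52,.306,.042),5.4,0)]
q=np.array([-2,5,-19,-1,-78,83.])
for t in tg: q,e=ik(*t,q);print(q.round(0),round(e,1))
plan(*tg)
E
```

```text
t 12.3 tcp [ 0.3925 -0.1992  0.256 ] err_mm(tool) [0.6 0.6 0.6] rot [-0.1  -0.16  0.04] F [-0.1 -0.2 -1.2] open 0.0597 grip 30.0 q [ -2.2   5.  -18.8  -1.3 -78.3  83.5]
[ 28.   5. -17.  -6. -79.  64.] 0.0
[ 42.  17.  -6.  -7. -77.  56.] 0.0
[ 45.  27.  -7.  -8. -65.  55.] 0.0
[ 45.  28.  -8.  -8. -63.  55.] 0.0
shift [   1.3 -252.    -2.6] turn [-1.77 -0.02 -8.87] -> [0.434 0.05  0.258] [180.  12.   0.]
shift [  67.  -199.4   26.6] turn [-1.12 -0.   -5.28] -> [0.494 0.249 0.218] [180.   12.    5.4]
shift [ 49.6 -53.9 112.1] turn [0. 0. 0.] -> [0.514 0.305 0.098] [180.   12.    5.4]
shift [ 3.7 -0.  17.6] turn [0. 0. 0.] -> [0.514 0.305 0.08 ] [180.   12.    5.4]
```

Emit:
{"fn": "move_arm", "kwargs": {
  "motion": [
    [[0, -8, 0], [-0.1, 0, -0.3], 1],
    [[0, -28, 0], [-0.2, 0, -1], 1],
    [[0, -59, -1], [-0.4, 0, -2], 1],
    [[1, -92, -1], [-0.7, 0, -3.2], 1],
    [[1, -126, -1], [-0.9, 0, -4.5], 1],
    [[1, -160, -2], [-1.2, 0, -5.7], 1],
    [[1, -193, -2], [-1.4, 0, -6.8], 1],
    [[1, -224, -2], [-1.6, 0, -8], 1],
    [[1, -244, -3], [-1.8, 0, -8.7], 1],
    [[1, -252, -3], [-1.8, 0, -8.9], 1]
  ]
}}

```text
clock: 13.13
tool_pos: [0.4341, 0.0523, 0.2582]
orientation: [179.9, 12.0, 0.2]
force: [0.2, -1.0, -0.8]
opening: 0.0597
gripper_force: 30.0
```

Emit:
{"fn": "move_arm", "kwargs": {
  "motion": [
    [[2, -6, 1], [0, 0, -0.2], 1],
    [[7, -22, 3], [-0.1, 0, -0.6], 1],
    [[16, -47, 6], [-0.2, 0, -1.2], 1],
    [[25, -74, 10], [-0.4, 0, -2], 1],
    [[34, -101, 13], [-0.5, 0, -2.7], 1],
    [[43, -128, 17], [-0.7, 0, -3.4], 1],
    [[52, -154, 21], [-0.9, 0, -4.1], 1],
    [[60, -178, 24], [-1, 0, -4.8], 1],
    [[65, -194, 26], [-1.1, 0, -5.2], 1],
    [[67, -199, 26.5], [-1.1, 0, -5.3], 1]
  ]
}}

```text
clock: 13.97
tool_pos: [0.4938, 0.2499, 0.2169]
orientation: [179.8, 12.1, 5.5]
force: [0.1, -0.6, -2.2]
opening: 0.0598
gripper_force: 30.0
```

Emit:
{"fn": "move_arm", "kwargs": {
  "motion": [
    [[2, -2, 4], [0, 0, 0], 1],
    [[7, -8, 16], [0, 0, 0], 1],
    [[14, -15, 32], [0, 0, 0], 1],
    [[22, -24, 50], [0, 0, 0], 1],
    [[30, -33, 68], [0, 0, 0], 1],
    [[38, -42, 86], [0, 0, 0], 1],
    [[45, -49, 101], [0, 0, 0], 1],
    [[49, -53, 110], [0, 0, 0], 1],
    [[49.5, -54, 112], [0, 0, 0], 1],
    [[49.5, -54, 112], [0, 0, 0], 1]
  ]
}}

```text
clock: 14.8
tool_pos: [0.513, 0.3039, 0.0978]
orientation: [179.8, 12.1, 5.4]
force: [0.3, -0.7, -0.7]
opening: 0.0597
gripper_force: 30.0
```

Run:
```python
from hand import *; import pickle
adv(([1,-252,-3],[-1.8,0,-8.9]),([67,-199,26.5],[-1.1,0,-5.3]),([49.5,-54,112],[0,0,0])); chk()
w=ctrl.snapshot("wrist");pickle.dump(w,open("w5.pkl","wb"));t=ctrl.snapshot("top");cv2.imwrite("pics/t5.png",t["color"])
im=t["color"];h=cv2.cvtColor(im,cv2.COLOR_BGR2HSV);m=((h[...,1]>90)&(h[...,0]<20)).astype(np.uint8);k=np.zeros_like(m);k[165:225,415:485]=m[165:225,415:485]
n,_,st,ce=cv2.connectedComponentsWithStats(k);print("tray blocks",[(st[i].tolist(),ray(t,ce[i],.03).round(3).tolist()) for i in range(1,n) if st[i,4]>8])
h=cv2.cvtColor(w["color"],cv2.COLOR_BGR2HSV);H,S,V=h[...,0],h[...,1],h[...,2]
def lab(y,x):
    if S[y,x]<60: return "w" if V[y,x]>120 else "k"
    return "R" if H[y,x]<4 or H[y,x]>172 else "o" if H[y,x]<20 else "g" if 55<H[y,x]<95 else "?"
def runs(s,o):
    out=[];i=0
    while i<len(s):
        j=i
        while j<len(s) and s[j]==s[i]: j+=1
        out.append(f"{s[i]}{o+i}-{o+j-1}"); i=j
    return " ".join(out)
for y in (70,80,90,100,120,150): print("row",y,runs([lab(y,x) for x in range(180,470)],180))
for x in (290,325,360): print("col",x,runs([lab(y,x) for y in range(0,150)],0))
```

```text
t 14.8 tcp [0.513  0.3039 0.0978] err_mm(tool) [0.  1.3 1.4] rot [-0.15 -0.09  0.05] F [ 0.3 -0.7 -0.7] open 0.0597 grip 30.0 q [ 44.5  26.9  -7.8  -8.2 -65.1  55. ]
tray blocks [([437, 165, 12, 11, 119], [0.575, -0.308, 0.03]), ([441, 181, 15, 13, 173], [0.53, -0.311, 0.03]), ([439, 204, 13, 15, 175], [0.472, -0.292, 0.03])]
row 70 o180-223 w224-225 g226-242 ?243-243 o244-407 ?408-408 g409-423 w424-424 o425-469
row 80 o180-224 w225-226 g227-243 ?244-244 o245-406 g407-421 k422-422 w423-423 o424-469
row 90 o180-226 w227-228 g229-234 k235-244 o245-405 k406-414 g415-420 w421-421 o422-469
row 100 o180-227 w228-229 g230-232 k233-245 o246-404 k405-416 g417-418 k419-420 o421-469
row 120 o180-230 w231-232 g233-247 ?248-248 o249-401 ?402-402 g403-416 w417-417 o418-469
row 150 o180-234 w235-236 g237-251 o252-398 ?399-399 g400-412 w413-413 o414-469
col 290 w0-6 R7-40 w41-51 o52-149
col 325 w0-6 R7-40 w41-51 o52-149
col 360 w0-6 R7-40 w41-51 o52-149
```

All three blocks are confirmed in the tray, at x 0.575, 0.530 and 0.472 and y about -0.30. Sideways, the shell is within about 0.5 mm of the pocket centre. Next I compute the toe gap.

Run:
```python
from hand import *; import pickle
w=pickle.load(open("w5.pkl","rb"));print("cam",w["cam_to_world"][:3,3].round(3))
J=E("z",5.4);c0=np.array([.52,.306,0])
j=lambda u,z:(J.inv().apply(ray(w,u,z)-c0)*1000).round(1)
print("red inner top edge (87,.)",j((325,40.5),.032),"red outer",j((325,6.5),.032))
for z in (.054,.058,.062): print("toe edge z",z,j((325,51.5),z))
print("green rail inner/outer, row150", j((236.5,150),.032),j((412.5,150),.032),"row 70",j((225.5,70),.032),j((423.5,70),.032))
rt,pt,ext=meas(w);print({k:v for k,v in ext.items() if k<66 or 170<k<206 and k%4==0})
T=tool((.52,.306,.06),5.4,0);rs=rt*E("x",180)*E("y",-PHI);p=pt-rs.apply([-.0065,0,.0385]);print("shell est jig frame",(J.inv().apply(p-c0)*1000).round(1),(J.inv()*rs).as_euler("xyz",degrees=True).round(2))
```

```text
cam [0.621 0.315 0.216]
red inner top edge (87,.) [86.2 -1.1 32. ] red outer [100.5  -1.1  32. ]
toe edge z 0.054 [83.8 -1.  54. ]
toe edge z 0.058 [84.2 -1.  58. ]
toe edge z 0.062 [84.6 -1.  62. ]
green rail inner/outer, row150 [30.3 48.5 32. ] [ 30.2 -50.3  32. ] row 70 [72.8 48.7 32. ] [ 72.8 -50.4  32. ]
{52: (260, 388), 53: (254, 396), 54: (253, 397), 55: (253, 397), 56: (252, 398), 57: (251, 400), 58: (249, 401), 59: (247, 403), 60: (246, 405), 61: (245, 405), 62: (245, 406), 63: (245, 406), 64: (245, 406), 65: (245, 406), 172: (257, 394), 176: (256, 394), 180: (254, 396), 184: (253, 397), 188: (251, 399), 192: (249, 401), 196: (248, 403), 200: (247, 403), 204: (247, 403)}
shell est jig frame [ 0.  -1.1 61. ] [-0.07 -0.06  0.04]
```

The toe gap is 1.9 mm against an ideal 2 mm, and the shell is centred sideways. I go straight down, then slowly once inside the pocket.

Emit:
{"fn": "move_arm", "kwargs": {
  "motion": [
    [[0.3, 0, 1.5], [0, 0, 0], 1],
    [[1.2, 0, 6], [0, 0, 0], 1],
    [[2.7, 0, 12.5], [0, 0, 0], 1],
    [[4.2, 0, 19.5], [0, 0, 0], 1],
    [[5.2, 0, 24], [0, 0, 0], 1],
    [[5.4, 0, 25.5], [0, 0, 0], 1],
    [[5.4, 0, 25.5], [0, 0, 0], 1],
    [[5.4, 0, 25.5], [0, 0, 0], 1]
  ]
}}

```text
clock: 15.57
tool_pos: [0.5133, 0.3046, 0.0723]
orientation: [179.9, 12.0, 5.4]
force: [-0.0, -0.6, -0.7]
opening: 0.0595
gripper_force: 30.0
```

Run:
```python
from hand import *; import pickle
adv(([5.4,0,25.5],[0,0,0])); chk()
w=ctrl.snapshot("wrist")
h=cv2.cvtColor(w["color"],cv2.COLOR_BGR2HSV);H,S,V=h[...,0],h[...,1],h[...,2]
J=E("z",5.4);c0=np.array([.52,.306,0])
j=lambda u,z:(J.inv().apply(ray(w,u,z)-c0)*1000).round(1)
for x in (290,325,360):
    col=[(int(H[y,x]),int(S[y,x]),int(V[y,x])) for y in range(20,60)];
    red=[y for y in range(60) if (H[y,x]<4 or H[y,x]>172) and S[y,x]>100];ora=[y for y in range(90) if 5<H[y,x]<20 and S[y,x]>200]
    print(x,"red",red[:1],red[-1:],"orange from",ora[:1],"gap",j((x,red[-1]+.5),.032)[0],j((x,ora[0]-.5),.0345)[0])
for y in (70,120,150):
    g=[x for x in range(640) if 55<H[y,x]<95 and S[y,x]>60 and 150<x<500];o=[x for x in range(230,430) if 5<H[y,x]<20 and S[y,x]>200]
    print(y,"green",g[0],g[-1],(g[0]+g[-1])/2,"orange",o[0],o[-1],(o[0]+o[-1])/2,[ (a,b) for a,b in zip(g,g[1:]) if b-a>20])
```

```text
t 15.57 tcp [0.5133 0.3046 0.0723] err_mm(tool) [0.3 0.6 0.8] rot [-0.11 -0.03  0.01] F [-0.  -0.6 -0.7] open 0.0595 grip 30.0 q [ 44.6  28.5  -9.   -8.4 -62.3  55.5]
290 red [9] [46] orange from [53] gap 86.4 84.4
325 red [9] [46] orange from [53] gap 86.5 84.4
360 red [9] [46] orange from [53] gap 86.5 84.4
70 green 212 440 326.0 orange 245 406 325.5 [(242, 409)]
120 green 220 432 326.0 orange 250 400 325.0 [(247, 403)]
150 green 224 428 326.0 orange 253 397 325.0 [(251, 400)]
```

Emit:
{"fn": "move_arm", "kwargs": {
  "motion": [
    [[0.2, 0.2, 1], [0, 0, 0], 1],
    [[0.7, 0.4, 3.5], [0, 0, 0], 1],
    [[1.4, 0.5, 6.5], [0, 0, 0], 1],
    [[2, 0.5, 9.5], [0, 0, 0], 1],
    [[2.5, 0.5, 12], [0, 0, 0], 1],
    [[2.7, 0.5, 12.7], [0, 0, 0], 1],
    [[2.7, 0.5, 12.7], [0, 0, 0], 1],
    [[2.7, 0.5, 12.7], [0, 0, 0], 1]
  ]
}}

```text
clock: 16.28
tool_pos: [0.5133, 0.304, 0.0594]
orientation: [179.9, 12.0, 5.4]
force: [0.6, -0.2, -0.7]
opening: 0.0599
gripper_force: 30.0
```

Emit:
{"fn": "move_arm", "kwargs": {
  "motion": [
    [[0.1, 0, 0.5], [0, 0, 0], 1],
    [[0.2, 0, 1], [0, 0, 0], 1],
    [[0.3, 0, 1.5], [0, 0, 0], 1],
    [[0.4, 0, 2], [0, 0, 0], 1],
    [[0.4, 0, 2], [0, 0, 0], 1]
  ]
}}

```text
clock: 16.7
tool_pos: [0.5133, 0.304, 0.0574]
orientation: [179.9, 12.0, 5.4]
force: [-0.6, 0.1, -1.3]
opening: 0.0598
gripper_force: 30.0
```

Emit:
{"fn": "move_arm", "kwargs": {
  "motion": [
    [[0.1, 0, 0.5], [0, 0, 0], 1],
    [[0.2, 0, 1], [0, 0, 0], 1],
    [[0.3, 0, 1.5], [0, 0, 0], 1],
    [[0.3, 0, 1.5], [0, 0, 0], 1]
  ]
}}

```text
clock: 17.03
tool_pos: [0.5133, 0.3041, 0.0565]
orientation: [179.9, 12.0, 5.5]
force: [-0.9, -0.5, 4.1]
opening: 0.0599
gripper_force: 30.0
```

Emit:
{"fn": "move_arm", "kwargs": {
  "motion": [
    [[0.1, 0, 0.4], [0, 0, 0], 1],
    [[0.2, 0, 0.8], [0, 0, 0], 1],
    [[0.2, 0, 0.8], [0, 0, 0], 1]
  ]
}}

```text
clock: 17.28
tool_pos: [0.5134, 0.3041, 0.0565]
orientation: [179.9, 12.0, 5.5]
force: [-3.6, -0.9, 10.0]
opening: 0.0599
gripper_force: 30.0
```

Contact came at the expected depth, with about 10 N. I ease off a little and release.

Emit:
{"fn": "move_arm", "kwargs": {
  "motion": [
    [[-0.2, 0, -0.8], [0, 0, 0], 1],
    [[-0.2, 0, -0.8], [0, 0, 0], 0.35],
    [[-0.2, 0, -0.8], [0, 0, 0], 0.3],
    [[-0.2, 0, -0.8], [0, 0, 0], 0.25],
    [[-0.2, 0, -0.8], [0, 0, 0], 0.15],
    [[-0.2, 0, -0.8], [0, 0, 0], 0],
    [[-0.2, 0, -0.8], [0, 0, 0], 0],
    [[-0.2, 0, -0.8], [0, 0, 0], 0],
    [[-0.2, 0, -0.8], [0, 0, 0], 0],
    [[-0.2, 0, -0.8], [0, 0, 0], 0]
  ]
}}

```text
clock: 18.12
tool_pos: [0.5133, 0.3041, 0.0559]
orientation: [179.9, 12.0, 5.4]
force: [-0.0, 0.4, 0.7]
opening: 0.0873
gripper_force: 0.0
```

Run:
```python
from hand import *; import pickle
adv(([2.7,.5,12.7],[0,0,0]),([.4,0,2],[0,0,0]),([.3,0,1.5],[0,0,0]),([.2,0,.8],[0,0,0]),([-.2,0,-.8],[0,0,0])); chk()
r,p=cmd();print("up 110 in tool", (r.inv().apply([0,0,110])).round(1))
```

```text
t 18.12 tcp [0.5133 0.3041 0.0559] err_mm(tool) [0.2 0.6 0.7] rot [-0.09 -0.02  0.01] F [-0.   0.4  0.7] open 0.0873 grip 0.0 q [ 44.5  29.5  -9.7  -8.6 -60.5  55.8]
up 110 in tool [ -22.8    0.  -107.6]
```

Emit:
{"fn": "move_arm", "kwargs": {
  "motion": [
    [[-1, 0, -5], [0, 0, 0], 0],
    [[-3.5, 0, -16], [0, 0, 0], 0],
    [[-6.5, 0, -30], [0, 0, 0], 0],
    [[-9.5, 0, -45], [0, 0, 0], 0],
    [[-13, 0, -61], [0, 0, 0], 0],
    [[-16, 0, -77], [0, 0, 0], 0],
    [[-19, 0, -91], [0, 0, 0], 0],
    [[-21.5, 0, -102], [0, 0, 0], 0],
    [[-22.8, 0, -107.6], [0, 0, 0], 0],
    [[-22.8, 0, -107.6], [0, 0, 0], 0]
  ]
}}

```text
clock: 18.95
tool_pos: [0.5139, 0.3047, 0.1679]
orientation: [-180.0, 11.9, 5.5]
force: [0.8, -0.4, 0.7]
opening: 0.0878
gripper_force: 0.0
```

Run:
```python
from hand import *; import pickle
adv(([-22.8,0,-107.6],[0,0,0])); chk()
w=ctrl.snapshot("wrist");s=ctrl.snapshot("scene");pickle.dump((w,s),open("w6.pkl","wb"));cv2.imwrite("pics/w6.png",w["color"])
rt,pt,ext=meas(w);ks=list(ext)
print({k:v for k,v in ext.items() if k<ks[0]+12 or k%8==0})
J=E("z",5.4)
for nm,c0 in (("flat",(0,0,18)),("up3",(0,0,21))):
    for P in [(85,30,0),(85,-30,0),(85,30,24),(85,-30,24),(40,30,45),(40,-30,45)]:
        print(nm,P,proj(w,J.apply((np.array(P)+c0)/1000)+[.5195,.3052,0])[0].round(1))
```

```text
t 18.95 tcp [0.5139 0.3047 0.1679] err_mm(tool) [ 0.4  0.1 -1.4] rot [-0.    0.13 -0.02] F [ 0.8 -0.4  0.7] open 0.0878 grip 0.0 q [ 44.6  23.1  -3.9  -7.8 -72.5  53.9]
{36: (284, 367), 37: (282, 369), 38: (280, 371), 39: (280, 371), 40: (280, 371), 41: (280, 371), 42: (280, 372), 43: (280, 371), 44: (281, 371), 45: (280, 371), 46: (280, 371), 47: (281, 371), 48: (281, 371), 56: (281, 370), 64: (281, 370), 72: (282, 370), 80: (282, 369), 88: (283, 369), 96: (284, 368), 104: (284, 368), 112: (284, 368), 120: (282, 370), 128: (282, 369), 136: (283, 369), 144: (283, 369), 152: (284, 368), 160: (284, 367), 168: (285, 367), 176: (285, 366), 184: (286, 365), 192: (286, 365), 200: (287, 364), 208: (287, 364), 216: (288, 363), 224: (288, 362), 232: (289, 362), 240: (291, 360), 248: (301, 351)}
flat (85, 30, 0) [282.8  34.5]
flat (85, -30, 0) [368.8  34.6]
flat (85, 30, 24) [278.8  37.3]
flat (85, -30, 24) [373.   37.4]
flat (40, 30, 45) [279.5 116.4]
flat (40, -30, 45) [372.1 116.5]
up3 (85, 30, 0) [282.3  34.8]
up3 (85, -30, 0) [369.3  34.9]
up3 (85, 30, 24) [278.3  37.6]
up3 (85, -30, 24) [373.6  37.8]
up3 (40, 30, 45) [279.  117.7]
up3 (40, -30, 45) [372.7 117.8]
```

Run:
```python
from hand import *; import pickle
w,s=pickle.load(open("w6.pkl","rb"))
rt,pt,ext=meas(w);print({k:v for k,v in ext.items() if k>226})
J=E("z",5.4)
for dz in (0,14):
  for P in [(-61,30,45),(-61,-30,45),(0,30,45),(0,-30,45)]: print(dz,P,proj(w,J.apply((np.array(P)+(0,0,18+dz))/1000)+[.5195,.3052,0])[0].round(1))
h=cv2.cvtColor(s["color"],cv2.COLOR_BGR2HSV);m=((h[...,0]<18)&(h[...,0]>3)&(h[...,1]>225)&(h[...,2]>60)).astype(np.uint8);m[:,:375]=0;m[:150]=0;m[250:]=0;m[:,470:]=0
n,l,st,_=cv2.connectedComponentsWithStats(m);i=1+np.argmax(st[1:,4]);q=(l==i).astype(np.uint8);print(st[i])
# silhouette match in the scene view over height/pitch
def sil(z,pit,dx=0,dy=0):
    rs=J*E("y",pit);im=np.zeros(m.shape,np.uint8);T=np.array([.5195,.3052,z])
    out=[(-85,-6),(-85,6),(-61,30),(40,30),(85,30),(85,-30),(40,-30),(-61,-30)]
    P=[(x,y,t) for x,y in out for t in ((0,45) if x<41 else (0,24))]+[(40,30,24),(40,-30,24)]
    return proj(s,rs.apply(np.array(P)/1000)+T)
ys,xs=np.where(q);print("mask u",xs.min(),xs.max(),"v",ys.min(),ys.max())
for z,pit in ((.018,0),(.022,0),(.025,-5),(.025,5)):
    a=sil(z,pit);print(z,pit,"u",a[:,0].min().round(1),a[:,0].max().round(1),"v top",a[:,1].min().round(1),"toe tops",a[[9,11]].round(1).tolist())
cols={int(x):(int(ys[xs==x].min()),int(ys[xs==x].max())) for x in np.unique(xs)};print({k:v for k,v in cols.items() if k%4==0})
```

```text
{227: (289, 362), 228: (289, 362), 229: (289, 362), 230: (289, 363), 231: (289, 362), 232: (289, 362), 233: (289, 362), 234: (289, 362), 235: (290, 361), 236: (290, 361), 237: (290, 361), 238: (290, 361), 239: (290, 361), 240: (291, 360), 241: (292, 360), 242: (293, 358), 243: (294, 357), 244: (296, 356), 245: (297, 354), 246: (298, 353), 247: (299, 352), 248: (301, 351), 249: (302, 349), 250: (303, 348), 251: (304, 347), 252: (304, 346), 253: (305, 345), 254: (306, 344)}
0 (-61, 30, 45) [287.5 243. ]
0 (-61, -30, 45) [363.4 243.1]
0 (0, 30, 45) [283.1 172.7]
0 (0, -30, 45) [368.2 172.8]
14 (-61, 30, 45) [285.8 254.1]
14 (-61, -30, 45) [365.2 254.1]
14 (0, 30, 45) [280.9 181.5]
14 (0, -30, 45) [370.5 181.6]Traceback (most recent call last):
  File "<stdin>", line 8, in <module>
    return _wrapfunc(a, 'argmax', axis=axis, out=out, **kwds)
    return bound(*args, **kwds)
ValueError: attempt to get argmax of an empty sequence
```

```bash
python3 -c "
from plant import ctrl
print(ctrl.close_job())"
```

```text
the job is handed in; nothing more can be done
None
```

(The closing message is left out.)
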